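# Load and switch on the living-room charging dock

### The arm

A 6-joint arm with a two-finger parallel gripper is mounted at the origin on the work surface. World frame = base frame: x ahead of the robot, y to its left, z up, the work surface at z = 0. Lengths are in m, angles in rad, forces in N, time in s.
With the tool pointing down it reaches from about 0.375 to 0.9 m from the base axis. Payload 3.1 kg.
Tool frame: the origin (TCP) lies midway between the tips of the shut fingers; the grasp point (between the pads) lies 19 mm behind it; x points along the fingers, y is the direction in which the jaws open and shut, and the axes are right-handed (so a half turn about x gives the same grasp; the last joint's range is limited). The gripper opens to 87 mm and grips with 3 to 60 N. Pads are 19 mm wide; open, the fingers measure 117 mm over their backs; the gripper's body (75 mm by 190 mm) begins 51 mm behind the grasp point.
Start: joints at [-1.321, 0.527, 1.433, -0, 1.181, -0.178], TCP at [0.259, -0.569, 0.202] pointing down, gripper open.
Joint ranges: [-3.08, 3.08], [-0.75, 2.2], [0.22, 2.44], [-1.43, 4.57], [0, 2.65], [-2.85, 2.85]. Speed limits (rad/s): [2.79, 2.79, 3.14, 3.14, 3.14, 3.14].

### API

Orientations are given as a unit quaternion [x, y, z, w].
In Python, from rig import get_obs, imaging, robot gives the robot as it stands.
- The arm moves only by the shell command python3 -m inch 'ROWS' [FORCE]. ROWS is JSON, a list of rows, each a list of 3 entries, a list of its own where there are three numbers: the finger opening in mm, from 0 to 87, then the shift along the tool's x, y, z in mm, then the turn, a rotation vector about the tool's x, y, z in degrees. In form: [[grip, [dx, dy, dz], [wx, wy, wz]], ...]. A call has 1 to 12 rows; each row shifts and turns the pose as measured when the row begins, along the tool's axes as they then stand; what a row does not reach is not made up. A row lasts 1/8 s, in which the tool goes at most 62.5 mm and 10.7 degrees, less where a joint would pass 70% of its speed; a pose out of reach is approached as far as the arm can. A call with a gripper value outside its range is refused whole. The fingers move at their own pace and stop on an object; FORCE is the grip in N (left out, the last holds). Time passes only in rows, so rows that do not move let the fingers close. It gives the time, the measured TCP pose, the force and the opening at its end, in the units of the state.
- get_obs(): the state, without advancing time (a new reading comes with each control period).
- imaging.camera(name): name is "side" or "top"; returns the picture (480x640x3 uint8, red, green, blue); there is no depth.
- imaging.camera_params(name): a dict with "camera_matrix" (3x3 intrinsics, pixels), "xyz" and "rotation" of the camera in the world. Camera axes: x right, y down, z forward; pixel columns grow to the right and rows downward; lengths in m; the calibration is good to about 2 mm. A picture is of the moment at which its call begins. camera_params takes no time and is no camera call.
- robot.hand_in(): hands the job in, once; it reports no verdict.
Trained networks look in the newest picture that a camera, given by its name, has taken for a name from the list of things; names that differ only in an ending like _2 or _b are one class to them, and where a whole thing is asked for, a point or a joint stands for the part that bears it (a point fixed in the world has none). Each returns a list of dicts, best first, with "confidence" (0 to 1); they miss things now and then, are a little off and sometimes report something else, mostly with a low value. They report only what shows in the picture. A call takes as long as a camera call. They do not tell look-alikes from the thing itself.
- imaging.cut_out(camera, target): "pixels" (480x640 bool, what is visible of it) and "box" ([centre column, centre row, width, height] in pixels, round what is visible of it).
- imaging.tip_of(camera, target): "pixel" ([column, row] in pixels: a listed point, or the origin of a listed thing).
The state is a dict: "time": time; "q": joint angles; "joint_velocities": joint speeds; "joint_torque": joint torques, N m; "position": TCP position; "tool_rot": TCP orientation; "ft_force": force on the tool from outside, world axes, zero at the start; "moment": the same for the moment, N m; "grip_width": finger opening in m.
Only numpy, scipy, OpenCV 4.12 (cv2) and the standard library are available. Lean on these libraries where they do the work, as an engineer would, in place of code of your own. Each camera call takes 0.05 s, during which the arm holds its last target. There are 200 camera calls.

### The job

Put the devices that are lying about (any of the grey remote, black remote, pill case, key fob and lighter) on to charge: first make sure the dock is off (its push button clicks to stay down when on and stands out when off, easier felt than seen), then lay each device flat on the floor of its own pocket, working outward from the button (grey remote, black remote, pill case, key fob, lighter, leaving out what is not there). When all are in, click the dock on so that the button stays down by itself. Never put in or handle a device in its pocket while the dock is on, and leave the other things on the sideboard where they are.

Things in the scene. Friction and masses are not known exactly. Their poses are not given: they have to be found in the camera images.
- dock: Fixed light grey charging dock, 150 mm (x) by 320 mm (y); origin: centre of its underside, z up. Flat deck 14 mm above the table with five rectangular pockets in a row along y, 8 mm deep. At the -y end is the button turret, 46 mm square, 34 mm high, centred at x -46, y -135 mm; toward +y follow the pockets for grey remote, black remote, pill case, key fob, lighter.
- button_top (a point): Centre of the button's top, a steel cap 34 mm across. Each full press (to its stop, 41 mm above the table; short of 42 it may not change) and release changes it between OFF, out, top 54 mm above the table, and ON, held down, top 46 mm. Spring: 2.4 N out, 4.5 N at the stop, plus 1 N at 30 mm/s; it returns in 0.1 s. At the start it may be on or off.
- trays: Two white ceramic trays, one stacked on the other, a fixed pair that stays put, about 158 mm (x) by 228 mm (y); origin: centre of the underside. The inner floor of the top tray is 18 mm above the table and its 5 mm thick rim 25 mm. Pill case, key fob and lighter start lying in it.
- grey_remote: Grey satellite remote, 130 x 42 x 24 mm, 120 g, flat-sided block with one plain box shape; origin: centre of its underside; x along its length, y across its width, z up. Either end may point either way.
- black_remote: Black remote, 110 x 36 x 22 mm, 100 g, flat-sided block with one plain box shape; origin: centre of its underside; x along its length, y across its width, z up. Either end may point either way.
- pill_case: White plastic pill case, 62 x 40 x 24 mm, 60 g, lid shut, flat-sided block with one plain box shape; origin: centre of its underside; x along its length, y across its width, z up. Either end may point either way.
- key_fob: Yellow plastic keyring fob, 52 x 30 x 22 mm, 50 g, flat-sided block with one plain box shape; origin: centre of its underside; x along its length, y across its width, z up. Either end may point either way.
- lighter: Chrome lighter-shaped ornament, 60 x 22 x 22 mm, 80 g, lying on its side, flat-sided block with one plain box shape; origin: centre of its underside; x along its length, y across its width, z up. Either end may point either way.
- candle_jar: Bystander: amber candle jar, 56 mm across, 65 mm high; origin under its centre.
- mug: Bystander: blue mug, 80 mm across, 85 mm high, handle on its +y side; origin under its centre.
- glasses_case: Bystander: grey glasses case, 155 x 55 x 38 mm, long along x; origin under its centre.
- coasters: Bystander: pile of cork coasters, 94 mm across, 24 mm high; origin under its centre.
- paperback: Bystander: paperback, 178 x 110 x 26 mm; origin under its centre.
- nut_bowl: Bystander: white bowl, 110 mm across, 45 mm high; origin under its centre.
- pocket_grey (a point): Centre of the floor of the grey remote's pocket, 6 mm above the table; axes as the dock's. The pocket is as long (dock x) and as wide (dock y) as the device plus 3 mm all round, 8 mm deep. 34 mm between devices lying here and in the black remote's pocket.
- pocket_black (a point): Centre of the floor of the black remote's pocket, 6 mm above the table; axes as the dock's. The pocket is as long (dock x) and as wide (dock y) as the device plus 3 mm all round, 8 mm deep. 34 mm between devices lying here and in either neighbour pocket.
- pocket_pill (a point): Centre of the floor of the pill case's pocket, 6 mm above the table; axes as the dock's. The pocket is as long (dock x) and as wide (dock y) as the device plus 3 mm all round, 8 mm deep. 11 mm between devices lying here and in the fob's pocket, so hold it by its two ends.
- pocket_fob (a point): Centre of the floor of the key fob's pocket, 6 mm above the table; axes as the dock's. The pocket is as long (dock x) and as wide (dock y) as the device plus 3 mm all round, 8 mm deep. 11 mm to the devices on either side, so hold it by its two ends.
- pocket_lighter (a point): Centre of the floor of the lighter's pocket, 6 mm above the table; axes as the dock's. The pocket is as long (dock x) and as wide (dock y) as the device plus 3 mm all round, 8 mm deep. 11 mm to the fob, so hold it by its two ends.
There are look-alikes about, which are no part of the job. What is meant by the key_fob is not blue, brown or turquoise, and is the smaller of those in its own colour.

How it is judged:
By the outcome, as a careful person would: the job done as asked, in the order asked, and still so for the second after the job is handed in, with the robot touching nothing.
Of grey_remote, black_remote, pill_case, key_fob, lighter only 3 to 5 are there at a start; the rules pass over those that are not, and their reading is None.
At some moment in a run one of grey_remote, black_remote, pill_case, key_fob, lighter may be knocked a few centimetres aside while the robot is not near it.
Once in a run the grip may slacken for a moment while it holds something.
It also fails if it takes over 210 s, if anything falls off the work surface, if the arm or the gripper's body presses on something with over 40 N, if the wrist force passes 120 N, or if a joint passes its speed limit or range.

## Working session

There is one attempt and no reset: what is moved stays moved. The work goes in short steps, Python scripts to look and compute and a shell command to move; the robot and the scene stay as the last step left them, time stands still between calls to the robot, and variables do not carry over. Pictures are saved under pics/ and viewed, about 12 in all and at most 16, crops included, and the job is handed in when it is done.

```bash
ls; mkdir -p pics; python3 - <<'E'
from rig import get_obs, imaging, robot
import cv2
for n in ("top","side"):
    im=imaging.camera(n); cv2.imwrite(f"pics/{n}0.png",im[:,:,::-1])
    print(n,imaging.camera_params(n))
print(get_obs())
E
```

```text
pics
top {'camera_matrix': array([[570.22073858,   0.        , 321.01745262],
       [  0.        , 570.22073858, 243.26978602],
       [  0.        ,   0.        ,   1.        ]]), 'xyz': array([ 0.46885278, -0.05641777,  1.39651251]), 'rotation': array([-0.69700355,  0.71645698, -0.01070102,  0.02758502])}
side {'camera_matrix': array([[573.39243138,   0.        , 327.59674649],
       [  0.        , 573.39243138, 239.14960584],
       [  0.        ,   0.        ,   1.        ]]), 'xyz': array([-0.12366809,  0.57629874,  1.06560413]), 'rotation': array([-0.37176977,  0.85486186, -0.33081658,  0.14682928])}
{'time': 0.1, 'q': array([-1.32150472e+00,  5.28355231e-01,  1.43374439e+00, -3.29525566e-05,
        1.18139708e+00, -1.78488431e-01]), 'joint_velocities': array([ 6.49331237e-04, -1.77429078e-03, -1.41856494e-03, -8.38743928e-04,
        6.09271159e-04,  7.03643935e-05]), 'joint_torque': array([-6.63526898e-04, -4.40985346e+01, -1.77149945e+01,  6.35560602e-02,
        5.34154521e-02, -4.39509813e-05]), 'position': array([ 0.25913586, -0.56799872,  0.20129003]), 'tool_rot': array([-0.69095781, -0.15076916,  0.691027  , -0.1494244 ]), 'ft_force': array([0.13222487, 0.4739505 , 0.20048511]), 'moment': array([-0.01090472,  0.01067256, -0.03302959]), 'grip_width': 0.08702742457414246}
```

View pics/top0.png

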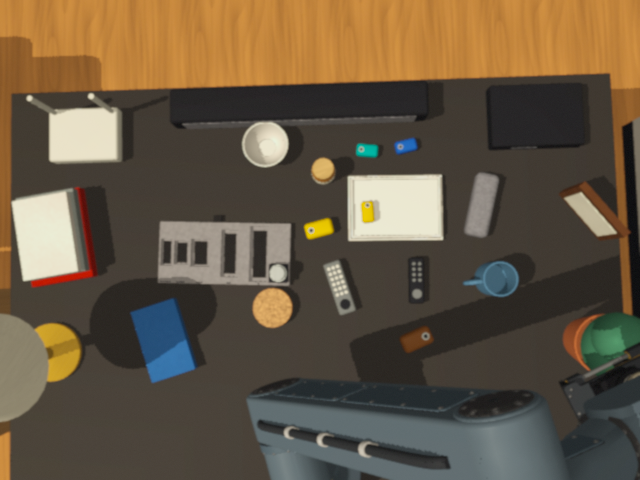

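View pics/side0.png

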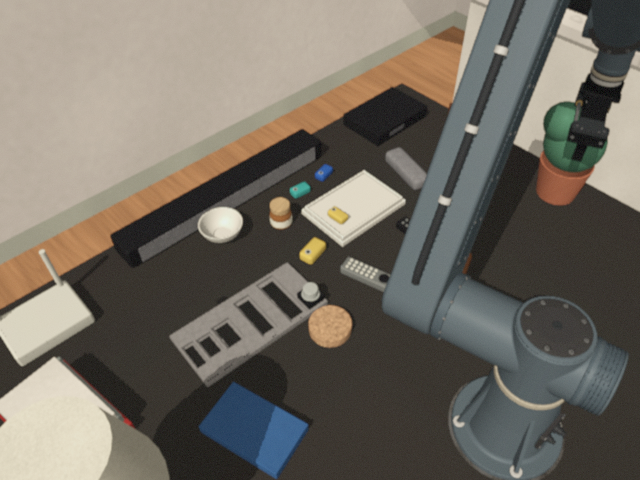

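The top view shows the dock (225,253) with its button at (278,272), the grey remote at (340,287) and the black remote at (417,279). The tray (395,208) has a small yellow fob in it at (368,211).

Fob candidates:
- Yellow, small, in the tray (368,211).
- Yellow, bigger, on the table (319,228).
- Turquoise (367,150), blue (405,146) and brown (417,340), all ruled out by colour.

The small one in the tray fits the description. Next I'll run the networks and crop the tray with more contrast to look for the pill case and lighter.

```bash
cat > h.py <<'E'
from rig import get_obs, imaging, robot
import cv2, numpy as np
from scipy.spatial.transform import Rotation as R
def ray(cam,px,z):
    p=imaging.camera_params(cam); d=R.from_quat(p["rotation"]).as_matrix()@np.linalg.solve(p["camera_matrix"],[px[0],px[1],1.])
    c=p["xyz"]; return c+d*(z-c[2])/d[2]
def proj(cam,X):
    p=imaging.camera_params(cam); v=p["camera_matrix"]@(R.from_quat(p["rotation"]).as_matrix().T@(np.asarray(X)-p["xyz"])); return v[:2]/v[2]
def rect(cam,mask,z):
    "min-area rectangle of a mask, mapped to plane z: centre, (long,short) mm, long axis yaw deg"
    c=max(cv2.findContours(mask.astype(np.uint8),cv2.RETR_EXTERNAL,cv2.CHAIN_APPROX_NONE)[0],key=cv2.contourArea)[:,0]
    P=np.array([ray(cam,p,z)[:2] for p in c])*1000
    (cx,cy),(w,h),a=cv2.minAreaRect(P.astype(np.float32))
    if w<h: w,h,a=h,w,a+90
    return np.round([cx,cy,w,h,(a+90)%180-90],1)
def plan(x,y,z,yaw=None):
    "shift (tool mm) and turn (tool deg) to reach TCP x,y,z mm, pointing down, jaw axis (tool y) along yaw deg (mod 180)"
    o=get_obs(); M=R.from_quat(o["tool_rot"]); m=M.as_matrix(); p=o["position"]*1000
    print("t",round(o["time"],2),"pos",p.round(1),"jaw yaw",np.degrees(np.arctan2(m[1,1],m[0,1])).round(1),"xaxis",m[:,0].round(3),"w",round(o["grip_width"]*1000,1),"F",o["ft_force"].round(2),"q6",o["q"][5].round(2))
    print(" shift now-axes",(m.T@(np.array([x,y,z])-p)).round(1))
    if yaw is not None:
        for k in (0,180):
            a=np.radians(yaw+k); Y=np.array([np.cos(a),np.sin(a),0]); X=np.array([0,0,-1.]); Z=np.cross(X,Y)
            T=R.from_matrix(np.c_[X,Y,Z]); print(" turn",np.degrees((M.inv()*T).as_rotvec()).round(1),"final-axes shift",(np.c_[X,Y,Z].T@(np.array([x,y,z])-p)).round(1))
E
python3 - <<'E'
from h import *
im=imaging.camera("top")
for n,z in [("grey_remote",.024),("black_remote",.022),("pill_case",.042),("key_fob",.04),("lighter",.04),("dock",.014),("trays",.025)]:
    for d in imaging.cut_out("top",n): print(n,round(d["confidence"],2),np.round(d["box"]),rect("top",d["pixels"],z))
for n,z in [("button_top",.05),("pocket_grey",.006),("pocket_black",.006),("pocket_pill",.006),("pocket_fob",.006),("pocket_lighter",.006),("dock",0)]:
    for d in imaging.tip_of("top",n): print(n,round(d["confidence"],2),np.round(d["pixel"],1),(ray("top",d["pixel"],z)*1000).round(1))
c=im[165:250,335:455]
g=cv2.resize(c,None,fx=5,fy=5,interpolation=cv2.INTER_CUBIC).astype(float)
e=np.clip((g-150)*2.2,0,255)
cv2.imwrite("pics/tray.png",np.vstack([e])[:,:,::-1])
print(im[205:210,380:440:8].mean(2).round())
E
```

```text
grey_remote 0.55 [341. 291.  34.  59.] [436.7 -65.6 133.9  43.2  16.8]
black_remote 0.75 [418. 282.  15.  47.] [ 445.8 -250.9  107.7   35.8   -2. ]
key_fob 0.97 [416. 339.  34.  26.] [ 311.8 -243.8   74.8   45.8  -65. ]
key_fob 0.85 [369. 212.   8.  24.] [ 615.3 -138.5   51.3   30.2    2.3]
key_fob 0.83 [368. 152.  20.   8.] [ 762.1 -144.3   50.7   30.5   83.7]
key_fob 0.74 [319. 229.  22.  19.] [577.2 -21.5  68.7  39.4 -73.2]
key_fob 0.73 [226. 252. 132.  73.] [532.4 206.8 313.6 159.9  87.3]
key_fob 0.67 [405. 146.  16.  11.] [ 771.  -234.5   50.6   29.3  -77.6]
lighter 0.68 [324. 169.  26.  27.] [717.5 -34.4  60.5  57.6  -1.8]
dock 0.59 [225. 251. 135.  70.] [534.4 209.9 322.7 166.3  87.6]
trays 0.65 [397. 209.  92.  63.] [ 625.1 -206.4  224.   157.3   88.4]
button_top 0.67 [280.6 275.7] [468.3  72.3  50. ]
pocket_grey 0.73 [337.5 286.4] [438.6 -61.5   6. ]
pocket_grey 0.72 [257.6 253.3] [524.5 131.6   6. ]
pocket_black 0.57 [233.1 254.5] [523.2 191.9   6. ]
pocket_pill 0.59 [202.8 253.1] [528.7 266.4   6. ]
pocket_pill 0.34 [336.5 285.7] [440.4 -59.1   6. ]
pocket_fob 0.84 [179.2 250.6] [536.5 324.6   6. ]
pocket_fob 0.73 [279.8 272.9] [475.1  78.3   6. ]
pocket_lighter 0.65 [166.9 252.2] [533.4 355.    6. ]
dock 0.57 [223.6 254.7] [523.6 216.4   0. ]
dock 0.44 [273.5 303.6] [400.7  96.    0. ]
[[222. 226. 225. 225. 225. 225. 225. 223.]
 [222. 226. 225. 225. 225. 226. 225. 223.]
 [222. 226. 226. 225. 225. 225. 226. 224.]
 [222. 226. 226. 226. 225. 225. 225. 223.]
 [221. 226. 226. 225. 225. 225. 225. 224.]][ WARN:0@7.269] global loadsave.cpp:1063 imwrite_ Unsupported depth image for selected encoder is fallbacked to CV_8U.
```

View pics/tray.png

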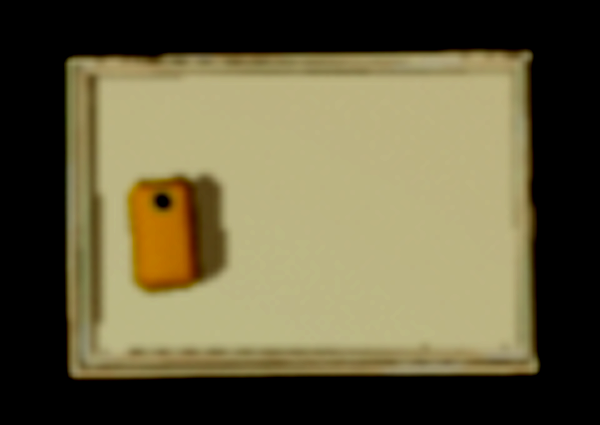

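The tray holds only the small yellow fob, at (165,235) in the crop, with no pill case or lighter. So the devices are the grey remote, black remote and key fob. Next I'll get the dock pose precisely.

```bash
python3 - <<'E'
from h import *
import scipy.optimize as so
ims={n:imaging.camera(n) for n in ("top","side")}
# device pockets in dock frame: (x,y) centre relative, solve dock pose by dark-mask rects
for n,(x0,y0,x1,y1) in {"top":(150,215,300,290),"side":(160,255,340,390)}.items():
    c=ims[n][y0:y1,x0:x1]; g=c.mean(2); 
    m=np.zeros((480,640),bool); m[y0:y1,x0:x1]=g<75
    k,l,s,ce=cv2.connectedComponentsWithStats(m.astype(np.uint8),connectivity=4)
    for i in range(1,k):
        if 50<s[i,4]<1500: print(n,s[i],rect(n,l==i,.014))
a=cv2.resize(ims["top"][215:292,150:300],None,fx=4,fy=4,interpolation=cv2.INTER_CUBIC)
b=cv2.resize(ims["side"][258:388,165:335],(600,459),interpolation=cv2.INTER_CUBIC)[:290]
cv2.imwrite("pics/dock.png",np.vstack([a,b])[:,:,::-1])
E
```

```text
top [253 231  13  46 557] [523.7 127.1 109.7  29.3  -1.2]
top [224 234  12  39 414] [526.9 199.9  93.2  26.6  -3.1]
top [163 242   8  21 146] [533.6 353.8  49.9  16.8  -5.5]
top [195 242  12  22 255] [530.  270.2  51.6  27.   -0.9]
top [177 243  10  19 176] [532.5 316.8  44.2  22.1  -0.8]
side [262 282  40  37 545] [521.4 130.  111.   30.8  -2.5]
side [238 301  35  33 441] [524.7 201.9  93.7  27.6  -2.9]
side [216 323  24  24 293] [528.1 273.1  53.2  30.1  -1.7]
side [200 337  20  19 202] [530.6 318.9  44.   23.7  -3. ]
side [185 346  20  21 190] [532.3 355.4  52.2  18.   -2.7]
```

View pics/dock.png

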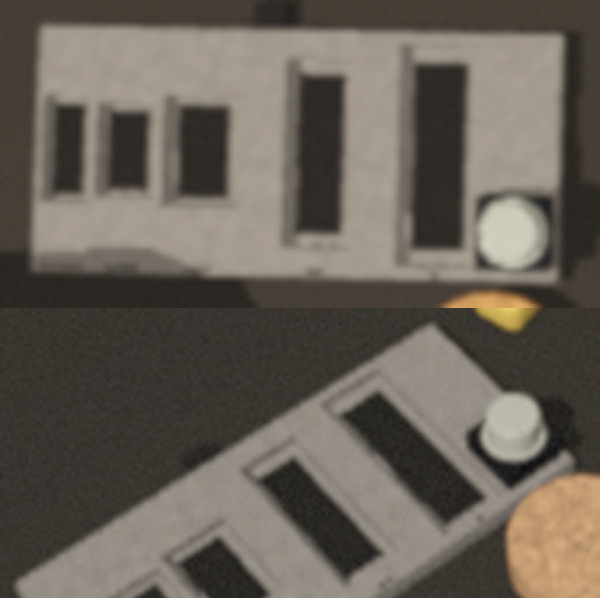

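The dark floor patches are offset inside the lit pocket rims, so I'll rectify both views onto the deck plane and read the rims there.

```bash
python3 - <<'E'
from h import *
yaw=np.radians(-2.4); c0=np.array([527,212]); s=1.6
# dock-frame grid: image right = -y? keep columns = dock y (mm) -175..175, rows = dock x from +90 down to -90
ys=np.arange(-175,175,1/s); xs=np.arange(90,-90,-1/s)
YY,XX=np.meshgrid(ys,xs)
out=[]
for n in("top","side"):
    im=imaging.camera(n)
    wx=c0[0]+np.cos(yaw)*XX-np.sin(yaw)*YY; wy=c0[1]+np.sin(yaw)*XX+np.cos(yaw)*YY
    p=imaging.camera_params(n); P=np.stack([wx/1000,wy/1000,np.full_like(wx,.014)],-1)-p["xyz"]
    v=P@R.from_quat(p["rotation"]).as_matrix()@p["camera_matrix"].T
    uv=(v[...,:2]/v[...,2:]).astype(np.float32)
    r=cv2.remap(im,uv[...,0],uv[...,1],cv2.INTER_CUBIC)
    for k in range(0,len(ys),80): cv2.line(r,(k,0),(k,6),(255,0,0),1); 
    for k in range(0,len(xs),16): cv2.line(r,(0,k),(6,k),(255,0,0),1)
    out.append(r)
    g=r.mean(2)
    def show(lab,prof,ax):
        d=np.gradient(cv2.GaussianBlur(prof.astype(np.float32).reshape(-1,1),(0,0),1.2)[:,0])
        e=[(round(float(ax[i]),0),int(d[i]*10)) for i in range(2,len(d)-2) if abs(d[i])>3 and abs(d[i])==abs(d[i-2:i+3]).max()]
        print(n,lab,e)
    show("along y, x=-15..15",g[(xs[:]<15)&(xs>-15)].mean(0),ys)
    for lab,a,b in (("grey",-92,-78),("black",-19,-5),("fob",99,113)): show("along x "+lab,g[:,(ys>a)&(ys<b)].mean(1),xs)
cv2.imwrite("pics/rect.png",np.vstack(out)[:,:,::-1])
E
```

```text
top along y, x=-15..15 [(-160.0, 115), (-101.0, -114), (-71.0, 69), (-61.0, 57), (-27.0, -107), (1.0, 65), (10.0, 54), (44.0, -116), (73.0, 80), (84.0, 60), (92.0, -116), (116.0, 61), (124.0, 58), (132.0, -112), (150.0, 61), (156.0, 50), (162.0, -82)]
top along x grey [(76.0, 97), (56.0, -120), (-57.0, 124), (-76.0, -94)]
top along x black [(76.0, 112), (48.0, -114), (-48.0, 116), (-69.0, -40), (-76.0, -65)]
top along x fob [(77.0, 109), (24.0, -115), (-23.0, 99), (-58.0, -56), (-69.0, -38), (-76.0, -44)]
side along y, x=-15..15 [(-161.0, 76), (-99.0, -122), (-68.0, 93), (-62.0, 43), (-25.0, -126), (4.0, 88), (45.0, -137), (76.0, 84), (81.0, 56), (94.0, -141), (119.0, 91), (134.0, -136), (153.0, 116), (162.0, -121)]
side along x grey [(78.0, 91), (71.0, -39), (64.0, 38), (54.0, -111), (-59.0, 113), (-73.0, -32), (-81.0, -55)]
side along x black [(79.0, 92), (61.0, -42), (55.0, 42), (46.0, -109), (-51.0, 109), (-66.0, -36), (-81.0, -55)]
side along x fob [(79.0, 91), (33.0, -44), (22.0, -115), (-24.0, 116), (-56.0, -53), (-65.0, -32), (-81.0, -62)]
```

View pics/rect.png

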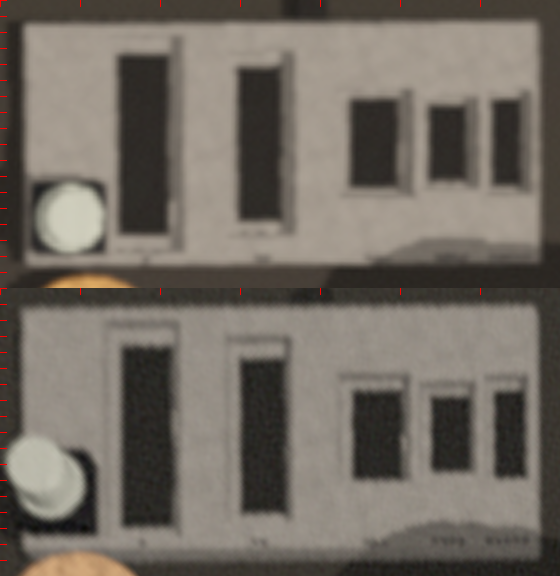

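```bash
python3 -c "
from h import *
plan(474.6,79.7,130,87.3)"
```

```text
t 1.05 pos [ 259.3 -568.7  202.2] jaw yaw -65.5 xaxis [ 0. -0. -1.] w 87.0 F [ 0.68 -0.65  0.06] q6 -0.18
 shift now-axes [  72.1 -500.6 -464.8]
 turn [-152.8    0.    -0. ] final-axes shift [ 72.2 657.8 184.5]
 turn [27.2 -0.  -0. ] final-axes shift [  72.2 -657.8 -184.5]
```

```bash
python3 -m inch '[[0,[0,-42,-39],[0,0,0]],[0,[0,-42,-39],[0,0,0]],[0,[0,-42,-39],[0,0,0]],[0,[0,-42,-39],[0,0,0]],[0,[0,-42,-39],[0,0,0]],[0,[0,-42,-39],[0,0,0]],[0,[0,-42,-39],[0,0,0]],[0,[0,-42,-39],[0,0,0]],[0,[0,-42,-39],[0,0,0]],[0,[0,0,0],[9,0,0]],[0,[0,0,0],[9,0,0]],[0,[0,0,0],[9,0,0]]]' 40; python3 -c "
from h import *
plan(474.6,79.7,80,87.3)"
```

```text
time: 2.55
position: [0.4298, -0.0669, 0.2025]
tool_rot: [0.71, -0.023, -0.703, -0.017]
ft_force: [-0.1, 0.7, 0.3]
grip_width: 0.0006
t 2.55 pos [429.8 -66.9 202.5] jaw yaw -93.3 xaxis [ 0.01  -0.009 -1.   ] w 0.6 F [-0.1  0.7  0.3] q6 1.22
 shift now-axes [ 121.6 -149.9  -35.1]
 turn [179.4  -0.7   0.9] final-axes shift [122.5 148.5  37.9]
 turn [-0.6 -0.6 -0.5] final-axes shift [ 122.5 -148.5  -37.9]
```

```bash
python3 -m inch '[[0,[0,-50,-12],[-0.5,-0.5,-0.5]],[0,[20,-50,-13],[0,0,0]],[0,[40,-50,-12],[0,0,0]],[0,[40,0,0],[0,0,0]],[0,[20,0,0],[0,0,0]],[0,[0,0,0],[0,0,0]]]'; python3 -c "
from h import *
plan(474.6,79.7,65,87.3)"
```

```text
time: 3.3
position: [0.4819, 0.0827, 0.0831]
tool_rot: [0.712, -0.018, -0.702, -0.018]
ft_force: [0.2, -0.1, 0.2]
grip_width: 0.0006
t 3.3 pos [481.9  82.7  83.1] jaw yaw -92.9 xaxis [ 0.013 -0.001 -1.   ] w 0.6 F [ 0.24 -0.07  0.19] q6 1.56
 shift now-axes [18.   3.3  7.4]
 turn [ 1.798e+02 -1.000e-01  1.200e+00] final-axes shift [18.1 -3.3 -7.1]
 turn [-0.2 -0.8 -0. ] final-axes shift [18.1  3.3  7.1]
```

Now I'll feel for the button: down to 57, then to about 49, comparing the force at each.

```bash
python3 -m inch '[[0,[16,3,7],[0,-0.8,0]],[0,[10,0,0],[0,0,0]],[0,[0,0,0],[0,0,0]]]'; python3 -m inch '[[0,[4,0,0],[0,0,0]],[0,[0,0,0],[0,0,0]]]';  python3 -m inch '[[0,[3,0,0],[0,0,0]],[0,[0,0,0],[0,0,0]]]'; python3 -c "
from h import *
plan(474.6,79.7,65,87.3)"
```

```text
time: 3.68
position: [0.4761, 0.0791, 0.0572]
tool_rot: [0.708, -0.019, -0.706, -0.018]
ft_force: [0.2, -0.3, 0.4]
grip_width: 0.0005
time: 3.92
position: [0.4768, 0.0788, 0.0536]
tool_rot: [0.708, -0.019, -0.706, -0.018]
ft_force: [0.1, 0.2, -0.1]
grip_width: 0.0003
time: 4.18
position: [0.4772, 0.0787, 0.0509]
tool_rot: [0.709, -0.019, -0.705, -0.018]
ft_force: [0.7, 0.6, 0.2]
grip_width: 0.0003
t 4.17 pos [477.2  78.7  50.9] jaw yaw -93.0 xaxis [ 0.005 -0.001 -1.   ] w 0.3 F [0.68 0.55 0.23] q6 1.56
 shift now-axes [-14.2  -0.8   2.6]
 turn [ 1.797e+02 -1.000e-01  4.000e-01] final-axes shift [-14.1   0.8  -2.7]
 turn [-0.3 -0.3 -0.1] final-axes shift [-14.1  -0.8   2.7]
```

```bash
python3 -m inch '[[0,[3,0,2],[0,0,0]],[0,[0,0,0],[0,0,0]]]';  python3 -m inch '[[0,[3,0,0],[0,0,0]],[0,[0,0,0],[0,0,0]]]'
```

```text
time: 4.42
position: [0.4751, 0.0789, 0.0477]
tool_rot: [0.709, -0.019, -0.705, -0.018]
ft_force: [-0.6, -0.9, 0.7]
grip_width: 0.0008
time: 4.68
position: [0.4751, 0.0789, 0.0445]
tool_rot: [0.709, -0.019, -0.705, -0.018]
ft_force: [0.9, 1.1, 0.1]
grip_width: 0.0005
```

```bash
python3 -m inch '[[0,[2,0,0],[0,0,0]],[0,[0,0,0],[0,0,0]],[0,[0,0,0],[0,0,0]]]'; python3 - <<'E'
from h import *
for n in("side","top"):
    im=imaging.camera(n); c=proj(n,[.475,.08,.05]).astype(int); print(n,c)
    cv2.imwrite(f"pics/b_{n}.png",cv2.resize(im[c[1]-60:c[1]+40,c[0]-65:c[0]+65],None,fx=5,fy=5)[:,:,::-1])
E
```

```text
time: 5.05
position: [0.4752, 0.0789, 0.0423]
tool_rot: [0.709, -0.019, -0.705, -0.018]
ft_force: [0.6, 0.4, -0.3]
grip_width: 0.0003
side [310 289]
top [277 272]
```

View pics/b_side.png

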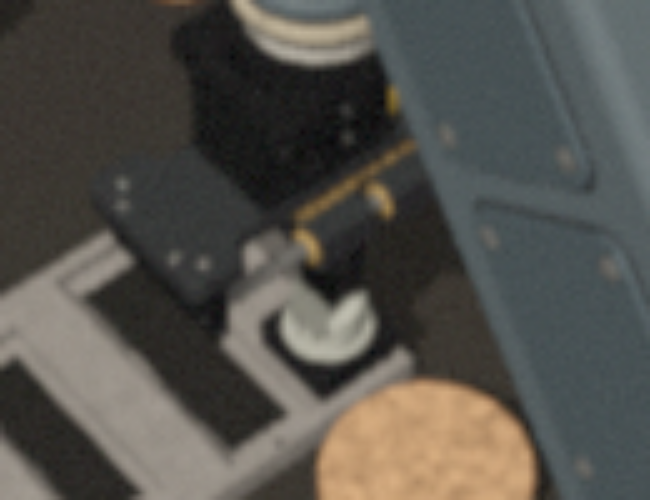

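The fingertips look to be right on the cap, at (330,310) in the crop, but there's no clear force yet. I'll creep on down.

```bash
for i in 1 2; do python3 -m inch '[[0,[1.5,0,0],[0,0,0]],[0,[0,0,0],[0,0,0]]]' | egrep 'posi|force'; done
```

```text
position: [0.4753, 0.0789, 0.0408]
ft_force: [0.2, 0.3, -0.9]
position: [0.4753, 0.0789, 0.0392]
ft_force: [1.1, -0.4, -0.5]
```

```bash
python3 - <<'E'
from h import *
o=get_obs(); T=o["position"]; out=[]
for n in("side","top"):
    im=imaging.camera(n); c=proj(n,[.475,.08,.05]).astype(int)
    q=proj(n,T); b=proj(n,[.4746,.0797,.046]); print(n,q,b,(q-c+[40,40])*7,(b-c+[40,40])*7)
    v=cv2.resize(im[c[1]-40:c[1]+40,c[0]-40:c[0]+40],None,fx=5,fy=5,interpolation=cv2.INTER_CUBIC)
    w=v.copy(); cv2.circle(w,tuple(((q-c+[40,40])*5).astype(int)),3,(255,0,0),-1)
    out.append(np.hstack([v,w]) if n=="side" else w)
cv2.imwrite("pics/b2.png",out[0][:,:,::-1])
print(o["ft_force"],o["joint_torque"])
E
```

```text
side [310.65017775 292.3908564 ] [310.50879789 290.90726696] [284.55124424 303.73599482] [283.5615852  293.35086875]
top [278.18876514 272.82829742] [277.58620762 273.11155014] [288.32135597 285.79808197] [284.10345334 287.78085096]
[ 1.08384098 -0.44938609 -0.53966019] [-6.24936540e-03 -3.73895466e+01 -7.10969299e+00  1.94833026e-02
 -1.01565127e-01  3.28813876e-04]
```

View pics/b2.png

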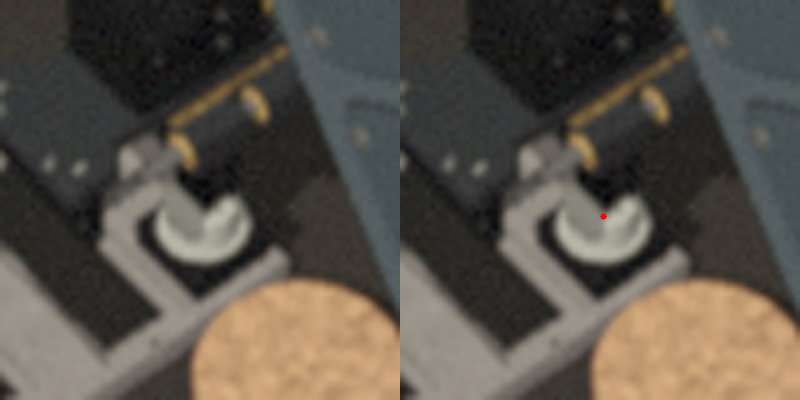

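```bash
cat > cap.py <<'E'
from h import *
import sys
def cap(im,lab):
    g=im.astype(float)
    print(lab,"rows 278-304, cols 306,310,314:"); 
    for c in (304,310,316): print("  ",c,g[278:306,c-1:c+2].mean((1,2)).astype(int))
if __name__=="__main__":
    cap(cv2.imread("pics/side0.png"),"initial"); cap(imaging.camera("side"),"now")
    from rig import get_obs; print([get_obs()["ft_force"].round(2) for _ in range(2)])
E
python3 cap.py; python3 -m inch '[[0,[-20,0,0],[0,0,0]],[0,[-10,0,0],[0,0,0]],[0,[0,0,0],[0,0,0]]]'; python3 cap.py | tail -5
```

```text
initial rows 278-304, cols 306,310,314:
   304 [ 87 112 131 140 143 146 156 165 173 177 179 180 179 176 171 165 163 164
 167 167 155 123  72  33  34  56  82 112]
   310 [ 52  53  47  72 138 175 181 179 181 180 181 179 180 180 182 184 180 167
 162 163 167 171 157 105  47  29  31  26]
   316 [ 53  53  53  54  56  74 107 137 156 164 167 167 162 152 136 127 126 132
 146 155 146 115  67  27  27  46  75 111]
now rows 278-304, cols 306,310,314:
   304 [104 107 106  95  78  72  77  92 113 126 130 128 129 129 128 131 143 159
 168 171 157 126  74  38  36  55  85 116]
   310 [ 46  47  49  43  43  32  23  16  16  18  24  39  76 113 137 150 149 141
 144 159 168 175 161 110  47  31  31  28]
   316 [ 39  33  30  28  21  26  24  23  28  52 102 146 162 155 140 131 128 137
 148 158 150 119  67  29  25  46  80 115]
[array([-0.34,  0.3 ,  0.08]), array([-0.34,  0.3 ,  0.08])]
time: 6.18
position: [0.4749, 0.0789, 0.0698]
tool_rot: [0.709, -0.019, -0.705, -0.018]
ft_force: [0.2, -1.1, -0.3]
grip_width: 0.0004
   310 [ 17  14  19  33  74 109 126 132 137 152 168 177 182 184 185 188 185 172
 166 166 170 175 162 108  51  32  26  27]
   316 [ 27  31  33  37  41  56  77 102 130 154 168 170 165 155 140 129 131 135
 149 158 150 119  66  31  27  45  80 114]
[array([0.62, 1.16, 0.06]), array([0.62, 1.16, 0.06])]
```

```bash
python3 - <<'E'
from h import *
t=cv2.imread("pics/top0.png").mean(2); s=cv2.imread("pics/side0.png").mean(2)
def cen(g,x0,y0,x1,y1,th):
    m=np.zeros((480,640),np.uint8); m[y0:y1,x0:x1]=(g[y0:y1,x0:x1]>th)
    k,l,st,c=cv2.connectedComponentsWithStats(m); i=1+np.argmax(st[1:,4]); return st[i],c[i]
st,ct=cen(t,268,262,288,283,165); print("top cap",st,ct)
for z in (.041,.046,.054):
    P=ray("top",ct,z); c=proj("side",P); ang=np.linspace(0,6.28,60)
    e=np.array([proj("side",P+.017*np.array([np.cos(a),np.sin(a),0])) for a in ang])
    e2=np.array([proj("side",np.r_[P[:2],.034]+.017*np.array([np.cos(a),np.sin(a),0])) for a in ang])
    print(z,(P*1000).round(1),c.round(1),"top ell cols",e[:,0].min().round(1),e[:,0].max().round(1),"rows",e[:,1].min().round(1),e[:,1].max().round(1),"base bottom",e2[:,1].max().round(1))
print("tip proj side now",proj("side",get_obs()["position"]))
E
```

```text
top cap [270 265  14  17 181] [276.55801105 273.03867403]
0.041 [474.9  82.7  41. ] [309.5 292.9] top ell cols 301.9 317.1 rows 286.9 299.1 base bottom 301.0
0.046 [474.8  82.1  46. ] [309.6 291.4] top ell cols 302.0 317.3 rows 285.4 297.6 base bottom 300.8
0.054 [474.8  81.3  54. ] [309.8 289.1] top ell cols 302.1 317.5 rows 283.0 295.2 base bottom 300.6
tip proj side now [310.43080075 284.17482216]
```

```bash
python3 - <<'E'
from h import *
im=imaging.camera("side"); T=get_obs()["position"]
v=cv2.resize(im[245:310,275:355],None,fx=10,fy=9.2,interpolation=cv2.INTER_CUBIC)
for dz in (0,.01,.02,.03):
    q=(proj("side",T+[0,0,dz])-[275,245])*[10,9.2]; cv2.circle(v,tuple((q+[0,0]).astype(int)),3,(255,0,0),-1)
cv2.imwrite("pics/b3.png",v[:,:,::-1])
E
```

```text
(no output)
```

View pics/b3.png

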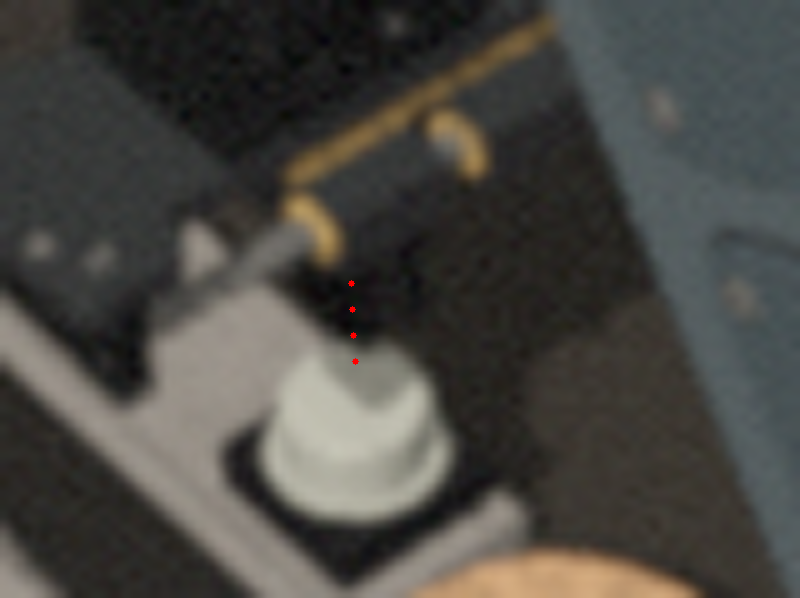

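```bash
python3 cap.py | sed -n '/now/,$p'; python3 -m inch '[[0,[14,0,0],[0,0,0]],[0,[15,0,0],[0,0,0]],[0,[2,0,0],[0,0,0]],[0,[0,0,0],[0,0,0]]]' | egrep 'posi|force'; for i in 1 2 3; do python3 -m inch '[[0,[1.5,0,0],[0,0,0]],[0,[0,0,0],[0,0,0]]]' | egrep 'posi|force'; done; python3 cap.py | sed -n '/now/,$p'
```

```text
now rows 278-304, cols 306,310,314:
   304 [ 87 117 135 142 145 147 156 167 176 179 183 183 183 180 174 169 166 167
 170 171 159 125  72  36  37  58  88 114]
   310 [ 20  16  19  31  68 103 123 129 134 144 160 175 182 184 185 188 184 171
 167 166 170 175 161 108  50  33  32  28]
   316 [ 27  26  32  34  44  58  78 102 130 156 169 169 165 155 140 130 130 135
 148 158 150 119  65  29  29  44  80 115]
[array([-0.25, -0.26, -0.52]), array([-0.25, -0.26, -0.52])]
position: [0.4729, 0.0789, 0.0341]
ft_force: [-0.5, -0.1, -0.4]
position: [0.4729, 0.0789, 0.033]
ft_force: [-0.5, -0.1, 2.7]
position: [0.4729, 0.0789, 0.0321]
ft_force: [-0.5, -0.6, 2.7]
position: [0.4729, 0.0789, 0.0307]
ft_force: [-1.4, -0.4, 3.1]
now rows 278-304, cols 306,310,314:
   304 [ 51  69  86  94 102 107 102  94  96 103 117 124 129 128 126 122 125 134
 151 162 158 125  72  38  37  55  87 116]
   310 [ 55  56  58  61  65  72  64  52  35  25  12  17  20  38  64  99 121 130
 128 126 131 148 148 102  51  31  32  29]
   316 [ 43  42  40  34  37  29  24  26  26  21  23  25  50  99 133 138 134 137
 149 159 149 119  67  27  29  47  80 113]
[array([-1.54, -0.13,  2.13]), array([-1.54, -0.13,  2.13])]
```

Contact came at a reading of about 33.5, with roughly 2.6 N. That suggests a button that stands out (OFF), with the shut fingertips about 20 mm above the reported TCP. To confirm the offset I'll touch the flat deck, which is at a known 14 mm.

```bash
python3 -m inch '[[0,[-40,0,0],[0,0,0]],[0,[-40,0,0],[0,0,0]],[0,[0,-50,-38],[0,0,0]],[0,[0,-50,-38],[0,0,0]],[0,[0,-50,-38],[0,0,0]],[0,[40,0,0],[0,0,0]],[0,[0,0,0],[0,0,0]]]'; python3 -c "
from h import *
plan(588,232,20,87.3)"; python3 cap.py | sed -n '/now/,$p'
```

```text
time: 8.5
position: [0.5997, 0.2257, 0.071]
tool_rot: [0.708, -0.019, -0.705, -0.02]
ft_force: [-0.2, -0.5, -0.0]
grip_width: 0.0001
t 8.5 pos [599.7 225.7  71. ] jaw yaw -93.2 xaxis [ 0.005  0.001 -1.   ] w 0.1 F [-0.25 -0.51 -0.04] q6 1.81
 shift now-axes [51.  -5.6 12.3]
 turn [1.795e+02 1.000e-01 4.000e-01] final-axes shift [ 51.    5.8 -12. ]
 turn [-0.5 -0.3  0.1] final-axes shift [51.  -5.8 12. ]
now rows 278-304, cols 306,310,314:
   304 [ 94  96  95  96  97  96 104 115 133 152 173 182 182 180 175 170 167 167
 170 170 158 125  74  39  34  57  86 115]
   310 [ 84  84  84  85  85  87  86  89  92  95  96  95  96  96 102 114 126 139
 149 160 169 175 162 109  51  30  33  27]
   316 [ 85  84  83  83  84  84  84  84  84  83  83  86  84  84  85  89  89  92
  93  96  96  96  95  96  88  76  73 101]
[array([1.08, 1.29, 1.11]), array([1.08, 1.29, 1.11])]
```

```bash
python3 -m inch '[[0,[40,-5,12],[0,0,0]],[0,[11,0,0],[0,0,0]],[0,[6,0,0],[0,0,0]],[0,[0,0,0],[0,0,0]]]' | egrep 'posi|force'; for i in 1 2 3 4 5; do python3 -m inch '[[0,[3,0,0],[0,0,0]],[0,[0,0,0],[0,0,0]]]' | egrep 'posi|force'; done
```

```text
position: [0.5975, 0.2311, 0.0219]
ft_force: [1.0, 0.3, -0.3]
position: [0.5997, 0.2309, 0.021]
ft_force: [-0.4, 0.2, 0.1]
position: [0.6003, 0.231, 0.0185]
ft_force: [0.2, -0.3, 0.6]
position: [0.6003, 0.2311, 0.0152]
ft_force: [-0.5, 0.3, -0.4]
position: [0.6003, 0.2311, 0.0118]
ft_force: [0.4, -0.0, 0.2]
position: [0.6003, 0.2311, 0.0086]
ft_force: [0.1, 0.9, -0.0]
```

```bash
python3 -m inch '[[0,[-10,0,0],[0,0,0]],[0,[0,0,20],[0,0,0]],[0,[0,0,0],[0,0,0]],[0,[8,0,0],[0,0,0]],[0,[0,0,0],[0,0,0]]]' | egrep 'posi|force'; for i in 1 2 3 4 5 6; do python3 -m inch '[[0,[2,0,0],[0,0,0]],[0,[0,0,0],[0,0,0]]]' | egrep 'posi|force'; done
```

```text
position: [0.5833, 0.2326, 0.0122]
ft_force: [0.7, 0.2, 0.5]
position: [0.5844, 0.2325, 0.0099]
ft_force: [-0.4, -0.5, 0.8]
position: [0.5846, 0.2324, 0.0077]
ft_force: [-0.0, -0.9, 0.2]
position: [0.5847, 0.2325, 0.0056]
ft_force: [0.1, 0.6, 0.4]
position: [0.5847, 0.2325, 0.0034]
ft_force: [-0.9, 0.3, -0.0]
position: [0.5848, 0.2325, 0.0013]
ft_force: [0.5, -0.4, 0.6]
position: [0.5849, 0.2326, -0.0008]
ft_force: [-0.7, -0.2, 0.5]
```

```bash
for i in 1 2 3 4 5; do python3 -m inch '[[0,[1.5,0,0],[0,0,0]],[0,[0,0,0],[0,0,0]]]' | egrep 'posi|force'; done
```

```text
position: [0.585, 0.2326, -0.0024]
ft_force: [0.5, -0.2, -0.5]
position: [0.585, 0.2326, -0.004]
ft_force: [-0.3, -0.4, -1.2]
position: [0.5853, 0.2326, -0.0055]
ft_force: [0.8, 0.2, -0.0]
position: [0.5855, 0.2327, -0.0054]
ft_force: [0.2, -0.3, -0.0]
position: [0.5856, 0.2328, -0.0056]
ft_force: [-0.7, -0.3, 0.5]
```

```bash
python3 -m inch '[[0,[4,0,0],[0,0,0]],[0,[0,0,0],[0,0,0]]]' | egrep 'posi|force';python3 -m inch '[[0,[4,0,0],[0,0,0]]]' | egrep 'posi|force'; python3 - <<'E'
from h import *
im=imaging.camera("side"); T=get_obs()["position"]
c=proj("side",T).astype(int); x0,y0=c-[60,60]
v=cv2.resize(im[y0:y0+90,x0:x0+120],None,fx=6.6,fy=6.6,interpolation=cv2.INTER_CUBIC)
for dz in (0,.02): cv2.circle(v,tuple(((proj("side",T+[0,0,dz])-[x0,y0])*6.6).astype(int)),3,(255,0,0),-1)
cv2.imwrite("pics/deck.png",v[:,:,::-1])
E
```

```text
position: [0.5862, 0.2329, -0.005]
ft_force: [-0.6, -0.2, -0.5]
position: [0.5867, 0.233, -0.0061]
ft_force: [-9.0, -1.8, 37.2]
```

View pics/deck.png

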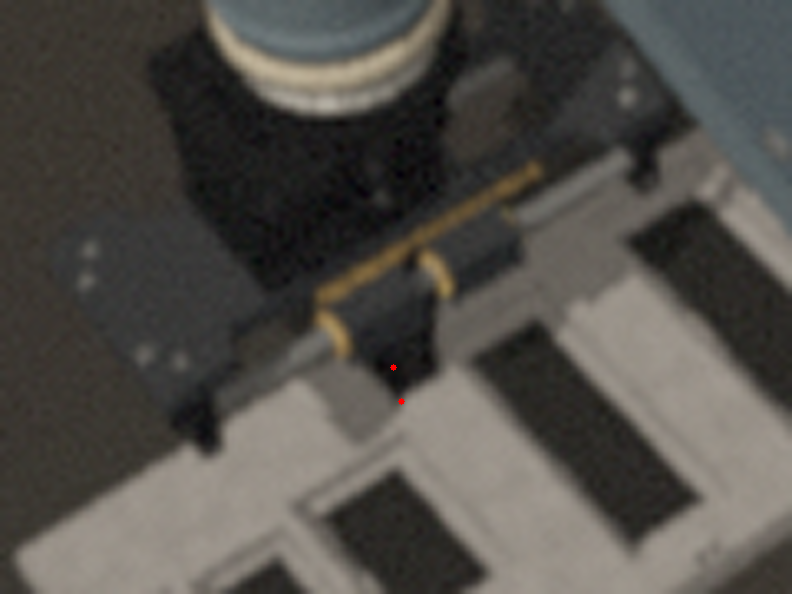

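Deck contact came at a reading of −5.3, so the fingertips are 19.3 mm above the reported z. The button was therefore felt at about 53–54 mm: the dock is OFF. Next is the grey remote.

```bash
python3 -m inch '[[60,[-50,0,0],[0,0,0]],[60,[-50,0,0],[0,0,0]],[60,[0,50,25],[0,0,0]],[60,[0,55,25],[0,0,0]],[60,[0,55,25],[0,0,0]],[60,[0,55,25],[10,0,0]],[60,[0,50,25],[9,0,0]]]' 40 | egrep 'posi|time'; python3 - <<'E'
from h import *
imaging.camera("top")
for n,z in [("grey_remote",.024),("black_remote",.022),("key_fob",.04)]:
    for d in imaging.cut_out("top",n): print(n,round(d["confidence"],2),np.round(d["box"]),rect("top",d["pixels"],z))
plan(436.7,-65.6,50,106.8)
E
```

```text
time: 14.98
position: [0.4382, -0.0237, 0.086]
grey_remote 0.74 [336. 275.  23.  25.] [469.6 -57.3  59.5  40.2  18.9]
grey_remote 0.54 [225. 250. 132.  68.] [533.6 209.7 316.7 160.9  87.8]
grey_remote 0.16 [396. 209.  94.  66.] [ 624.3 -206.3  225.7  158.    89.1]
black_remote 0.87 [416. 282.  18.  48.] [ 449.3 -251.   105.5   35.8   -2. ]
key_fob 0.6 [491. 279.  57.  37.] [ 448.4 -424.6  124.3   77.6   88.4]
key_fob 0.58 [319. 227.  28.  21.] [577.5 -21.8  64.2  37.4 -76.4]
key_fob 0.57 [407. 146.  25.  12.] [ 770.8 -235.1   52.7   31.1  -77.6]
key_fob 0.56 [368. 152.  23.  13.] [ 762.5 -142.5   50.3   31.5   88.1]
key_fob 0.56 [418. 341.  28.  27.] [ 311.4 -243.    75.1   45.4  -67.1]
key_fob 0.49 [325. 170.  20.  26.] [717.5 -35.6  60.5  55.2  -1.6]
t 15.18 pos [437.8 -22.5  85.9] jaw yaw -112.2 xaxis [ 0.047  0.007 -0.999] w 59.3 F [0.42 0.1  0.51] q6 1.6
 shift now-axes [ 35.5  41.2 -13.8]
 turn [140.9   0.7   3.5] final-axes shift [ 35.9 -41.  -13.5]
 turn [-39.1  -2.7   0.5] final-axes shift [35.9 41.  13.5]
```

```bash
python3 -m inch '[[60,[0,0,0],[-10,-1,0],[0]],[60,[0,0,0],[-10,-1,0]]]' >/dev/null 2>&1; python3 -m inch '[[60,[0,0,0],[-10,-1,0]],[60,[0,0,0],[-10,-1,0]],[60,[0,0,0],[-10,-0.7,0.5]],[60,[0,0,0],[-9.5,0,0]],[60,[0,40,13],[0,0,0]],[60,[0,0,0],[0,0,0]]]' | egrep 'posi|time'; python3 - <<'E'
from h import *
plan(436.7,-65.6,-13,106.8)
E
```

```text
time: 15.92
position: [0.4489, -0.0597, 0.085]
t 15.93 pos [448.9 -59.7  85. ] jaw yaw -70.3 xaxis [ 0.011  0.002 -1.   ] w 59.7 F [ 0.75  0.55 -0.5 ] q6 0.83
 shift now-axes [97.9  1.3 14.5]
 turn [-1.771e+02  1.000e-01 -1.000e+00] final-axes shift [ 98.   -2.2 -13.4]
 turn [ 2.9 -0.6 -0.1] final-axes shift [98.   2.2 13.4]
```

```bash
python3 -m inch '[[60,[0,2,13],[3,-0.6,0]],[60,[0,0,0],[0,0,0]],[60,[35,0,0],[0,0,0]],[60,[10,0,0],[0,0,0]]]' | egrep 'posi|force'; python3 - <<'E'
from h import *
plan(436.7,-65.6,-13,106.8)
n="side"; im=imaging.camera(n); c=proj(n,[.437,-.066,.03]).astype(int); x0,y0=c-[50,45]
cv2.imwrite("pics/g1.png",cv2.resize(im[y0:y0+90,x0:x0+120],None,fx=6,fy=6,interpolation=cv2.INTER_CUBIC)[:,:,::-1])
E
```

```text
position: [0.4421, -0.0623, 0.0395]
ft_force: [0.5, 0.1, -1.0]
t 16.43 pos [442.1 -62.3  39.5] jaw yaw -72.8 xaxis [ 0.007 -0.002 -1.   ] w 59.8 F [ 0.54  0.06 -0.96] q6 0.88
 shift now-axes [52.4  1.3  6.4]
 turn [-179.6    0.4   -0.5] final-axes shift [52.5 -1.6 -6.1]
 turn [ 0.4 -0.3 -0.2] final-axes shift [52.5  1.6  6.1]
```

View pics/g1.png

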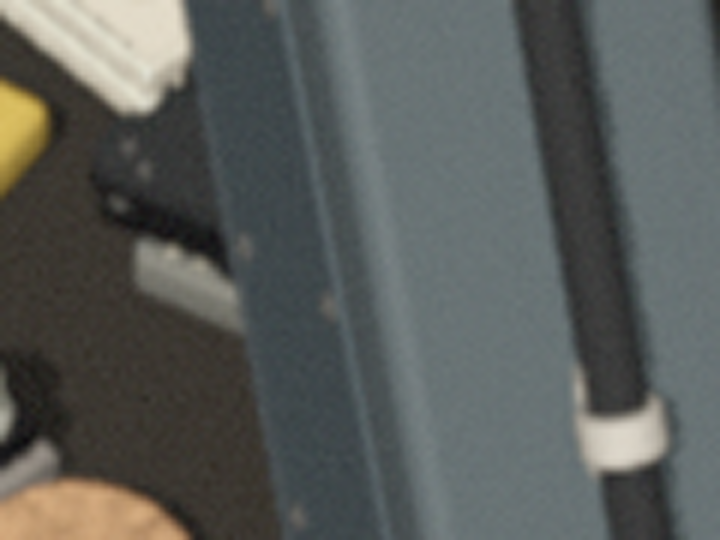

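The arm hides the remote, so I'll descend by force.

```bash
python3 -m inch '[[60,[15,1,6],[0,0,0]],[60,[15,0,0],[0,0,0]],[60,[0,0,0],[0,0,0]]]' | egrep 'posi|force'; python3 -m inch '[[60,[7,0,0],[0,0,0]],[60,[7,0,0],[0,0,0]],[60,[0,0,0],[0,0,0]]]' | egrep 'posi|force';  python3 -m inch '[[60,[5,0,0],[0,0,0]],[0,[0,0,0],[0,0,0]],[0,[0,0,0],[0,0,0]],[0,[0,0,0],[0,0,0]],[0,[0,0,0],[0,0,0]]]'; python3 -c "
from h import *
plan(436.7,-65.6,-13,106.8)"
```

```text
position: [0.4396, -0.0644, 0.0097]
ft_force: [1.0, -0.2, -0.1]
position: [0.4414, -0.0645, -0.0036]
ft_force: [-0.3, 1.0, 1.2]
time: 17.85
position: [0.4418, -0.0648, -0.0086]
tool_rot: [0.704, 0.105, -0.694, 0.11]
ft_force: [-0.8, -0.3, -0.6]
grip_width: 0.0419
t 17.85 pos [441.8 -64.8  -8.6] jaw yaw -72.5 xaxis [ 0.015 -0.005 -1.   ] w 41.9 F [-0.84 -0.3  -0.58] q6 0.87
 shift now-axes [ 4.3 -0.8  5.1]
 turn [-179.3    0.8   -1.1] final-axes shift [ 4.4  0.7 -5.1]
 turn [ 0.7 -0.7 -0.5] final-axes shift [ 4.4 -0.7  5.1]
```

Gripped at 41.9 mm, as it should be. Now lift, turn and carry it to the grey pocket.

```bash
python3 -m inch '[[30,[-20,0,0],[0,0,0]],[30,[-35,0,0],[0,0,0]],[30,[-30,0,0],[0,0,0]],[30,[0,0,0],[10,0,0]],[30,[0,0,0],[10,0,0]],[30,[0,0,0],[0,0,0]]]' | egrep 'posi|grip'; python3 -c "
from h import *
plan(528,127.4,75,87.3)"
```

```text
position: [0.4394, -0.0639, 0.079]
grip_width: 0.0413
t 18.6 pos [439.4 -63.9  79. ] jaw yaw -93.0 xaxis [ 0.013 -0.004 -1.   ] w 41.3 F [-0.04  0.77 -1.25] q6 1.22
 shift now-axes [   4.3 -195.7  -78.3]
 turn [179.7  -0.3   1.2] final-axes shift [  4.  195.3  79.5]
 turn [-0.3 -0.8 -0.2] final-axes shift [   4.  -195.3  -79.5]
```

```bash
python3 -m inch '[[30,[0,-40,-16],[0,-0.8,0]],[30,[0,-45,-18],[0,0,0]],[30,[0,-45,-18],[0,0,0]],[30,[0,-40,-16],[0,0,0]],[30,[0,-18,-8],[0,0,0]],[30,[0,0,0],[0,0,0]]]' | egrep 'posi|grip'; python3 -c "
from h import *
plan(528,127.4,40,87.3)
imaging.camera('top')
for d in imaging.cut_out('top','grey_remote'): print(d['confidence'],d['box'],rect('top',d['pixels'],.10))"
```

```text
position: [0.5258, 0.1241, 0.0767]
grip_width: 0.0414
t 19.35 pos [525.8 124.1  76.7] jaw yaw -92.2 xaxis [-0.005 -0.004 -1.   ] w 41.4 F [ 0.02 -0.05 -1.16] q6 1.64
 shift now-axes [36.6 -3.5 -2.2]
 turn [-179.5    0.4    0.4] final-axes shift [36.7  3.4  2. ]
 turn [ 0.5  0.3 -0.3] final-axes shift [36.7 -3.4 -2. ]
```

```bash
python3 -m inch '[[30,[20,-3,-2],[0.5,0.3,0]],[30,[32,0,0],[0,0,0]],[30,[4,0,0],[0,0,0]],[30,[0,0,0],[0,0,0]]]' | egrep 'posi|grip'; python3 - <<'E'
from h import *
plan(528,127.4,0,87.3)
out=[]
for n in ("top","side"):
    im=imaging.camera(n); c=proj(n,[.523,.128,.03]).astype(int); x0,y0=c-[50,37]
    for w in ([.523+s*.068-(.001*0),.1276+t*.024,.014] for s in (-1,1) for t in (-1,1)):
        # corners of pocket with dock yaw
        pass
    v=cv2.resize(im[y0:y0+75,x0:x0+100],None,fx=4,fy=4,interpolation=cv2.INTER_CUBIC)
    out.append(v)
cv2.imwrite("pics/g2.png",np.hstack(out)[:,:,::-1])
E
```

```text
position: [0.525, 0.1208, 0.0204]
grip_width: 0.0413
t 19.95 pos [525.  120.8  20.4] jaw yaw -93.3 xaxis [-0.003 -0.004 -1.   ] w 41.3 F [ 1.62  5.99 -2.86] q6 1.65
 shift now-axes [20.3 -6.8 -2.7]
 turn [179.4  -0.3  -0.2] final-axes shift [20.4  6.7  2.7]
 turn [-0.6  0.2 -0.2] final-axes shift [20.4 -6.7 -2.7]
```

View pics/g2.png

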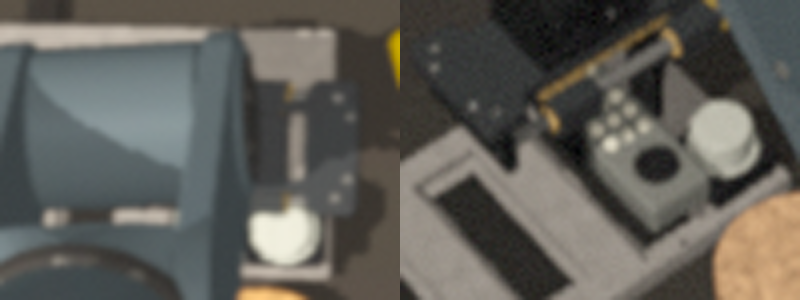

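The remote is resting against the turret, 7 mm short in +y (Fy is 6 N). I'll lift, correct and retry.

```bash
python3 -m inch '[[30,[-25,0,0],[0,0,0]],[30,[0,-7,-3],[0,0,0]],[30,[0,0,0],[0,0,0]]]' | egrep 'posi|force|grip'; python3 -c "
from h import *
plan(528,127.6,20,87.3)"
```

```text
position: [0.5301, 0.1269, 0.0481]
ft_force: [0.4, 0.1, -1.5]
grip_width: 0.0417
t 20.43 pos [530.1 126.9  48.1] jaw yaw -93.1 xaxis [ 0.001 -0.006 -1.   ] w 41.7 F [ 0.42  0.09 -1.45] q6 1.67
 shift now-axes [28.1 -0.7  2.1]
 turn [ 1.796e+02 -6.000e-01  1.000e-01] final-axes shift [28.1  0.6 -2.1]
 turn [-0.4 -0.1 -0.4] final-axes shift [28.1 -0.6  2.1]
```

```bash
python3 -m inch '[[30,[18,-1,2],[0,0,0]],[30,[10,0,0],[-0.4,0,0]],[30,[0,0,0],[0,0,0]]]' | egrep 'posi|force|grip'; python3 -c "
from h import *
plan(528,127.6,5,87.3)
imaging.camera('side')
for d in imaging.cut_out('side','grey_remote')[:2]: print(d['confidence'],d['box'],rect('side',d['pixels'],.05))"
```

```text
position: [0.5282, 0.1276, 0.0188]
ft_force: [-0.4, -0.2, -1.1]
grip_width: 0.0417
t 20.8 pos [528.2 127.6  18.8] jaw yaw -92.6 xaxis [ 0.001 -0.007 -1.   ] w 41.7 F [-0.4  -0.17 -1.05] q6 1.66
 shift now-axes [13.8 -0.1  0.2]
 turn [-1.799e+02  7.000e-01 -1.000e-01] final-axes shift [13.8  0.  -0.2]
 turn [ 0.1 -0.1 -0.4] final-axes shift [13.8 -0.   0.2]
0.68 [288.5, 293.6, 31.4, 39.5] [498.1 132.7  96.2  48.3  -3. ]
0.43 [396.1, 199.2, 17.6, 17.4] [ 545.6 -280.4   71.5   32.2  -27.8]
```

```bash
for i in 1 2 3; do python3 -m inch '[[30,[4.5,0,0],[0,0,0]]]' | egrep 'posi|force|grip'; done
```

```text
position: [0.5294, 0.1276, 0.0155]
ft_force: [-0.3, 0.0, -0.9]
grip_width: 0.0417
position: [0.5297, 0.1275, 0.0109]
ft_force: [-0.2, 0.2, -1.6]
grip_width: 0.0422
position: [0.5298, 0.1275, 0.0063]
ft_force: [0.2, 0.8, -1.3]
grip_width: 0.0413
```

```bash
for i in 1 2 3; do python3 -m inch '[[30,[3,0,0],[0,0,0]]]' | egrep 'posi|force|grip'; done
```

```text
position: [0.5298, 0.1274, 0.003]
ft_force: [0.2, 0.6, -0.6]
grip_width: 0.0416
position: [0.5298, 0.1274, -0.0003]
ft_force: [0.7, 0.4, -1.1]
grip_width: 0.0418
position: [0.5298, 0.1274, -0.0027]
ft_force: [-4.0, 0.5, 28.1]
grip_width: 0.0413
```

It passed deck level and stopped at −2.7, the predicted floor height. Release and rise, then look.

```bash
python3 -m inch '[[55,[0,0,0],[0,0,0]],[55,[0,0,0],[0,0,0]],[55,[-30,0,0],[0,0,0]],[55,[-45,0,0],[0,0,0]],[55,[-45,0,0],[0,0,0]],[60,[0,50,15],[0,0,0]],[60,[0,50,15],[0,0,0]],[60,[0,50,15],[0,0,0]],[60,[0,50,15],[0,0,0]],[60,[0,50,10],[0,0,0]]]' | egrep 'posi|force|grip'; python3 - <<'E'
from h import *
im=imaging.camera("top")
for n,z in [("black_remote",.022),("grey_remote",.030)]:
    for d in imaging.cut_out("top",n)[:2]: print(n,round(d["confidence"],2),np.round(d["box"]),rect("top",d["pixels"],z))
# yellow fob in tray by colour
hsv=cv2.cvtColor(im,cv2.COLOR_RGB2HSV); m=((hsv[...,0]>20)&(hsv[...,0]<35)&(hsv[...,1]>140)&(hsv[...,2]>90)).astype(np.uint8); m[:,:250]=0; m[:,460:]=0;m[:150]=0;m[260:]=0
k,l,s,c=cv2.connectedComponentsWithStats(m)
for i in range(1,k):
    if s[i,4]>60: print("yellow",s[i],rect("top",l==i,.04))
plan(446,-251,60,88)
cv2.imwrite("pics/p1.png",cv2.resize(im[205:300,150:460],None,fx=2.5,fy=2.5,interpolation=cv2.INTER_CUBIC)[:,:,::-1])
E
```

```text
position: [0.4501, -0.1223, 0.1232]
ft_force: [0.8, 0.1, -0.2]
grip_width: 0.0598
black_remote 0.98 [416. 282.  18.  45.] [ 448.2 -251.   107.7   35.9   -2. ]
grey_remote 0.94 [260. 254.  23.  49.] [524.6 125.9 125.3  43.   -3.2]
yellow [361 201  13  21 205] [ 616.1 -137.7   48.1   27.9    3. ]
yellow [303 217  31  23 463] [578.6 -19.5  69.7  42.4 -76.4]
t 23.05 pos [ 450.9 -123.3  123.2] jaw yaw -92.4 xaxis [ 0.013 -0.01  -1.   ] w 60.2 F [ 0.52 -0.29 -1.07] q6 1.11
 shift now-axes [ 64.4 127.2   0.4]
 turn [179.6  -0.8   1.2] final-axes shift [  63.2 -127.8   -0.4]
 turn [-0.4 -0.8 -0.5] final-axes shift [ 63.2 127.8   0.4]
```

View pics/p1.png

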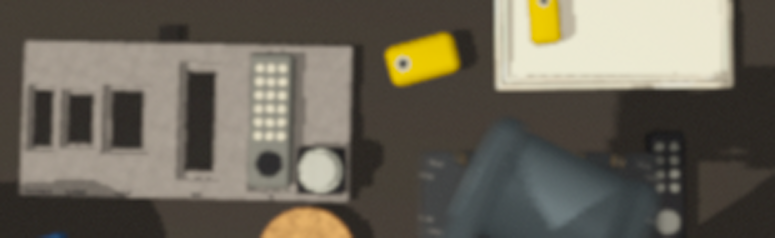

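The grey remote lies in its pocket (270,120). Now the black remote.

```bash
python3 -m inch '[[60,[0,45,0],[-0.4,-0.8,0]],[60,[0,45,0],[0,0,0]],[60,[0,36,1],[0,0,0]],[60,[20,0,0],[0,0,0]],[60,[40,0,0],[0,0,0]],[60,[0,0,0],[0,0,0]]]' | egrep 'posi|force'; python3 -c "
from h import *
plan(448,-251,-9,88)"
```

```text
position: [0.448, -0.2464, 0.063]
ft_force: [-0.1, -0.0, 0.2]
t 23.8 pos [ 448.  -246.4   63. ] jaw yaw -91.6 xaxis [-0.001 -0.007 -1.   ] w 59.7 F [-0.13 -0.01  0.2 ] q6 0.89
 shift now-axes [72.   4.1 -0.2]
 turn [-179.6    0.7    0. ] final-axes shift [72.  -4.6  0.2]
 turn [ 0.4  0.  -0.4] final-axes shift [72.   4.6 -0.2]
```

```bash
python3 -m inch '[[60,[20,4,0],[0.4,0,0]],[60,[30,0,0],[0,0,0]],[60,[0,0,0],[0,0,0]]]' | egrep 'posi|force'; python3 -m inch '[[60,[10,0,0],[0,0,0]],[60,[6,0,0],[0,0,0]],[60,[4,0,0],[0,0,0]],[60,[0,0,0],[0,0,0]]]' | egrep 'posi|force'; python3 -m inch '[[0,[0,0,0],[0,0,0]],[0,[0,0,0],[0,0,0]],[0,[0,0,0],[0,0,0]],[0,[0,0,0],[0,0,0]]]'; python3 -c "
from h import *
plan(448,-251,-9,88)"
```

```text
position: [0.4513, -0.2492, 0.0155]
ft_force: [-0.1, 0.1, -0.4]
position: [0.454, -0.25, -0.0018]
ft_force: [-0.7, -0.3, -0.2]
time: 25.18
position: [0.4542, -0.2505, -0.0013]
tool_rot: [0.71, -0.015, -0.704, -0.005]
ft_force: [-0.1, 0.1, -1.5]
grip_width: 0.0348
t 25.18 pos [ 454.2 -250.5   -1.3] jaw yaw -91.6 xaxis [ 0.009 -0.015 -1.   ] w 34.8 F [-0.09  0.06 -1.52] q6 0.89
 shift now-axes [7.6 0.6 6.3]
 turn [-179.6    1.3   -0.9] final-axes shift [ 7.7 -0.7 -6.2]
 turn [ 0.4 -0.5 -0.8] final-axes shift [7.7 0.7 6.2]
```

Held only by the top 4 mm, so I'll regrip lower.

```bash
python3 -m inch '[[60,[0,0,0],[0,0,0]],[60,[0,0,0],[0,0,0]],[60,[5,0,6],[0,0,0]],[60,[4,0,0],[0,0,0]],[60,[0,0,0],[0,0,0]]]' | egrep 'posi|force'; python3 -m inch '[[0,[0,0,0],[0,0,0]],[0,[0,0,0],[0,0,0]],[0,[0,0,0],[0,0,0]],[0,[0,0,0],[0,0,0]]]' | egrep 'posi|grip'; python3 -c "
from h import *
plan(448,-251,-9,88)"
```

```text
position: [0.4475, -0.2502, -0.0112]
ft_force: [-1.1, -0.2, 0.7]
position: [0.4477, -0.2503, -0.0112]
grip_width: 0.0356
t 26.3 pos [ 447.7 -250.3  -11.2] jaw yaw -91.6 xaxis [ 0.009 -0.014 -1.   ] w 35.6 F [-0.41 -0.53 -0.64] q6 0.88
 shift now-axes [-2.2  0.7 -0.3]
 turn [-179.6    1.3   -0.8] final-axes shift [-2.2 -0.7  0.3]
 turn [ 0.4 -0.5 -0.8] final-axes shift [-2.2  0.7 -0.3]
```

Slightly too low: in the pocket the tips would touch the deck. I'll regrip 3 mm higher.

```bash
python3 -m inch '[[50,[0,0,0],[0,0,0]],[50,[-3,0,0],[0,-0.5,-0.8]],[50,[0,0,0],[0,0,0]],[0,[0,0,0],[0,0,0]],[0,[0,0,0],[0,0,0]],[0,[0,0,0],[0,0,0]],[0,[0,0,0],[0,0,0]]]' | egrep 'posi|grip'; python3 -m inch '[[20,[-20,0,0],[0,0,0]],[20,[-40,0,0],[0,0,0]],[20,[-30,0,0],[0,0,0]],[20,[0,0,0],[0,0,0]]]' | egrep 'posi|grip'; python3 -c "
from h import *
plan(526.4,200.5,85,87.3)"
```

```text
position: [0.4479, -0.2505, -0.0077]
grip_width: 0.0356
position: [0.4468, -0.2495, 0.083]
grip_width: 0.0355
t 27.68 pos [ 446.8 -249.5   83. ] jaw yaw -91.6 xaxis [-0.003  0.003 -1.   ] w 35.5 F [-1.51 -0.3  -0.86] q6 0.87
 shift now-axes [  -0.7 -452.1  -66.8]
 turn [-178.9   -0.3    0.3] final-axes shift [ -2.  453.3  58.3]
 turn [1.1 0.2 0.2] final-axes shift [  -2.  -453.3  -58.3]
```

```bash
python3 -m inch '[[20,[0,-45,-6],[1.1,0,0]],[20,[0,-50,-6],[0,0,0]],[20,[0,-50,-6],[0,0,0]],[20,[0,-50,-6],[0,0,0]],[20,[0,-50,-6],[0,0,0]],[20,[0,-50,-6],[0,0,0]],[20,[0,-50,-6],[0,0,0]],[20,[0,-50,-6],[0,0,0]],[20,[0,-45,-6],[0,0,0]],[20,[0,0,0],[0,0,0]]]' | egrep 'posi|grip'; python3 -c "
from h import *
plan(526.4,200.5,30,87.3)"
```

```text
position: [0.5182, 0.1996, 0.0699]
grip_width: 0.0356
t 28.93 pos [518.2 199.6  69.9] jaw yaw -93.0 xaxis [-0.02   0.004 -1.   ] w 35.6 F [-0.43 -0.44 -2.07] q6 1.78
 shift now-axes [39.7 -1.2 -8.9]
 turn [179.7   0.2  -1.8] final-axes shift [39.9  1.3  8.1]
 turn [-0.3  1.1  0.2] final-axes shift [39.9 -1.3 -8.1]
```

```bash
python3 -m inch '[[20,[0,-1,-8],[-0.3,1.1,0]],[20,[0,0,0],[0,0,0]],[20,[30,0,0],[0,0,0]],[20,[15,0,0],[0,0,0]],[20,[0,0,0],[0,0,0]]]' | egrep 'posi|force|grip'; python3 -c "
from h import *
plan(526.4,200.5,10,87.3)"
```

```text
position: [0.5249, 0.1954, 0.0214]
ft_force: [0.0, -0.7, -0.5]
grip_width: 0.0353
t 29.55 pos [524.9 195.4  21.4] jaw yaw -93.0 xaxis [-0.005  0.001 -1.   ] w 35.3 F [ 0.04 -0.71 -0.54] q6 1.78
 shift now-axes [11.4 -5.2 -1.3]
 turn [ 1.797e+02  1.000e-01 -4.000e-01] final-axes shift [11.4  5.2  1.3]
 turn [-0.3  0.3  0. ] final-axes shift [11.4 -5.2 -1.3]
```

```bash
python3 -m inch '[[20,[0,-5,-1],[0,0,0]],[20,[0,0,0],[0,0,0]],[20,[5,0,0],[0,0,0]]]' | egrep 'posi|force|grip'; python3 -c "
from h import *
plan(526.4,200.5,10,87.3)"
```

```text
position: [0.5282, 0.2005, 0.0184]
ft_force: [0.0, 0.1, -1.2]
grip_width: 0.0353
t 29.93 pos [528.2 200.5  18.4] jaw yaw -93.1 xaxis [-0.     0.002 -1.   ] w 35.3 F [ 0.03  0.06 -1.2 ] q6 1.79
 shift now-axes [8.4 0.1 1.8]
 turn [ 1.796e+02  1.000e-01 -0.000e+00] final-axes shift [ 8.4 -0.1 -1.8]
 turn [-0.4  0.   0.1] final-axes shift [8.4 0.1 1.8]
```

```bash
for i in 1 2; do python3 -m inch '[[20,[4.5,0,1],[0,0,0]]]' | egrep 'posi|force|grip'; done;  for i in 1 2 3 4; do python3 -m inch '[[20,[3,0,0.3],[0,0,0]]]' | egrep 'posi|force|grip'; done
```

```text
position: [0.5274, 0.2007, 0.0139]
ft_force: [-0.4, -0.3, -1.3]
grip_width: 0.0353
position: [0.5263, 0.2008, 0.0092]
ft_force: [-0.1, -0.8, -1.5]
grip_width: 0.0353
position: [0.5256, 0.2008, 0.0058]
ft_force: [-0.1, -0.2, -1.4]
grip_width: 0.0353
position: [0.5252, 0.2008, 0.0025]
ft_force: [0.7, -0.0, -1.1]
grip_width: 0.0355
position: [0.5248, 0.2008, -0.0008]
ft_force: [0.2, -0.9, -1.1]
grip_width: 0.0351
position: [0.5248, 0.2009, -0.0018]
ft_force: [-5.8, -1.8, 34.1]
grip_width: 0.0356
```

Black is in at the expected floor height. Release, rise, and turn the jaw to grasp the fob by its ends.

```bash
python3 -m inch '[[50,[0,0,0],[0,0,0]],[50,[0,0,0],[0,0,0]],[50,[-30,0,0],[0,0,0]],[50,[-45,0,0],[0,0,0]],[60,[-45,0,0],[0,0,0]],[70,[0,50,-12],[0,0,0]],[70,[0,55,-14],[0,0,0]],[70,[0,55,-14],[0,0,0]],[70,[0,55,-14],[0,0,0]],[70,[0,55,-14],[0,0,0]],[70,[0,0,0],[-10,0,0]],[70,[0,0,0],[-10,0,0]]]' | egrep 'posi|grip'; python3 -m inch '[[70,[0,0,0],[-10,0,0]],[70,[0,0,0],[-10,0,0]],[70,[0,0,0],[-10,0,0]],[70,[0,0,0],[-10,0,0]],[70,[0,0,0],[-10,0,0]],[70,[0,0,0],[-10,0,0]],[70,[0,0,0],[-10,0,0]]]' | egrep 'posi|grip';  python3 - <<'E'
from h import *
im=imaging.camera("top")
for n,z in [("black_remote",.028),("grey_remote",.030)]:
    for d in imaging.cut_out("top",n)[:2]: print(n,round(d["confidence"],2),np.round(d["box"]),rect("top",d["pixels"],z))
hsv=cv2.cvtColor(im,cv2.COLOR_RGB2HSV); m=((hsv[...,0]>20)&(hsv[...,0]<35)&(hsv[...,1]>140)&(hsv[...,2]>90)).astype(np.uint8); m[:,:250]=0; m[:,460:]=0;m[:150]=0;m[260:]=0
k,l,s,c=cv2.connectedComponentsWithStats(m)
for i in range(1,k):
    if s[i,4]>40: print("yellow",s[i],rect("top",l==i,.04))
plan(615.5,-138,80,2.5)
E
```

```text
position: [0.5834, -0.0817, 0.1208]
grip_width: 0.0701
position: [0.582, -0.0825, 0.1178]
grip_width: 0.0701
black_remote 0.93 [229. 254.  16.  46.] [527.6 198.5 109.3  37.7  -4. ]
grey_remote 0.88 [258. 256.  25.  57.] [523.2 125.9 128.2  43.5  -2.7]
grey_remote 0.31 [232. 253.  16.  49.] [526.3 196.3 111.   41.2  -1.1]
yellow [314 222  16  17 184] [571.6 -28.4  41.6  31.  -19.9]
t 33.2 pos [582.1 -82.5 117.9] jaw yaw -0.6 xaxis [ 0.002  0.002 -1.   ] w 69.8 F [0.27 0.11 0.48] q6 -0.32
 shift now-axes [37.9 33.9 55.2]
 turn [-3.1 -0.1 -0.1] final-axes shift [37.9 31.  56.9]
 turn [ 1.769e+02 -2.000e-01  1.000e-01] final-axes shift [ 37.9 -31.  -56.9]
```

```bash
python3 -m inch '[[70,[0,16,28],[-3,0,0]],[70,[15,15,28],[0,0,0]],[70,[20,0,0],[0,0,0]],[70,[0,0,0],[0,0,0]]]' | egrep 'posi|grip';  python3 - <<'E'
from h import *
im=imaging.camera("side")
hsv=cv2.cvtColor(im,cv2.COLOR_RGB2HSV); m=((hsv[...,0]>18)&(hsv[...,0]<35)&(hsv[...,1]>140)&(hsv[...,2]>80)).astype(np.uint8)
k,l,s,c=cv2.connectedComponentsWithStats(m)
for i in range(1,k):
    if s[i,4]>30: print("yellow",s[i],rect("side",l==i,.035))
s0=cv2.cvtColor(cv2.imread("pics/side0.png"),cv2.COLOR_BGR2HSV); m=((s0[...,0]>18)&(s0[...,0]<35)&(s0[...,1]>140)&(s0[...,2]>80)).astype(np.uint8)
k,l,s,c=cv2.connectedComponentsWithStats(m)
for i in range(1,k):
    if s[i,4]>30: print("initial",s[i],rect("side",l==i,.035))
plan(615.5,-138,9,2.5)
x0,y0=300,170
cv2.imwrite("pics/f1.png",cv2.resize(im[y0:y0+80,x0:x0+110],None,fx=6,fy=6,interpolation=cv2.INTER_CUBIC)[:,:,::-1])
E
```

```text
position: [0.615, -0.1392, 0.0818]
grip_width: 0.07
yellow [329 214  14   9  34] [ 609.8 -124.6   43.1    8.9    9.3]
yellow [299 237  27  28 341] [569.4 -10.2  80.   46.6 -76.8]
initial [329 209  18  14 104] [ 612.8 -136.8   50.    31.3    3.7]
initial [299 237  27  28 360] [569.  -10.3  80.1  46.8 -76.5]
t 33.75 pos [ 616.1 -139.7   82.9] jaw yaw 1.9 xaxis [ 0.005  0.    -1.   ] w 70.0 F [ 0.7  -0.14  0.76] q6 -0.44
 shift now-axes [73.9 -0.9 -1.7]
 turn [-0.6 -0.  -0.3] final-axes shift [73.9 -0.5 -1.7]
 turn [179.4  -0.5   0. ] final-axes shift [73.9  0.5  1.7]
```

View pics/f1.png

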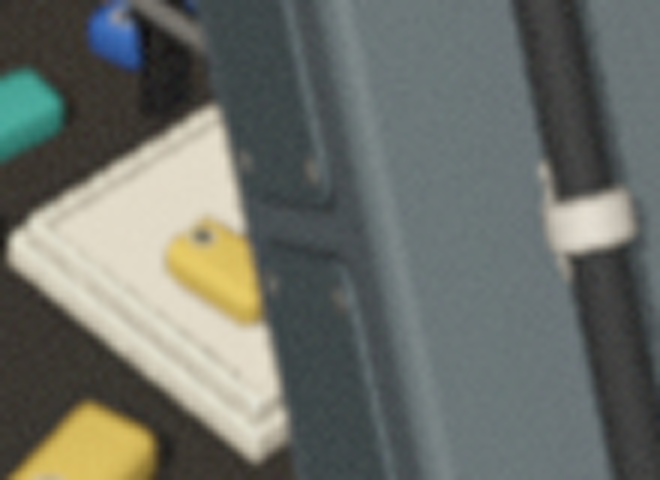

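The small fob is still in the tray at (215,270). Descend and grip.

```bash
python3 -m inch '[[75,[20,0,-2],[0,0,0]],[75,[30,0,0],[0,0,0]],[75,[10,0,0],[0,0,0]],[75,[6,0,0],[0,0,0]],[75,[0,0,0],[0,0,0]]]' | egrep 'posi|force'; python3 -c "
from h import *
plan(615.5,-138,9,2.5)"
```

```text
position: [0.6203, -0.1379, 0.0209]
ft_force: [-0.4, -0.6, 0.6]
t 34.38 pos [ 620.3 -137.9   20.9] jaw yaw 1.7 xaxis [ 0.014 -0.003 -1.   ] w 75.1 F [-0.45 -0.58  0.6 ] q6 -0.43
 shift now-axes [11.8 -5.  -0.1]
 turn [-0.8  0.2 -0.8] final-axes shift [11.9 -4.8 -0.1]
 turn [179.2  -1.2  -0.3] final-axes shift [11.9  4.8  0.1]
```

```bash
python3 -m inch '[[75,[6,-5,0],[-0.8,0,-0.8]],[75,[6,0,0],[0,0,0]],[75,[0,0,0],[0,0,0]],[0,[0,0,0],[0,0,0]],[0,[0,0,0],[0,0,0]],[0,[0,0,0],[0,0,0]],[0,[0,0,0],[0,0,0]],[0,[0,0,0],[0,0,0]]]' | egrep 'posi|force|grip'; python3 -c "
from h import *
plan(615.5,-138,9,2.5)"
```

```text
position: [0.6166, -0.1387, 0.0102]
ft_force: [0.4, -0.2, -0.5]
grip_width: 0.0514
t 35.38 pos [ 616.6 -138.7   10.2] jaw yaw 2.5 xaxis [ 0.003 -0.005 -1.   ] w 51.4 F [ 0.4  -0.17 -0.5 ] q6 -0.44
 shift now-axes [ 1.2 -1.1 -0.8]
 turn [ 0.   0.3 -0.2] final-axes shift [ 1.2 -1.1 -0.8]
 turn [-180.     0.2    0.5] final-axes shift [1.2 1.1 0.8]
```

```bash
python3 -m inch '[[35,[-20,0,0],[0,0,0]],[35,[-40,0,0],[0,0,0]],[35,[-25,0,0],[5,0,0]],[35,[0,0,0],[0,0,0]]]' | egrep 'posi|grip'; python3 -m inch '[[35,[0,-9,-45],[0,0,0]],[35,[0,-8,-48],[0,0,0]],[35,[0,-8,-48],[0,0,0]],[35,[0,-8,-48],[0,0,0]],[35,[0,-8,-48],[0,0,0]],[35,[0,-8,-48],[0,0,0]],[35,[0,-8,-48],[0,0,0]],[35,[0,-8,-48],[0,0,0]],[35,[0,-8,-48],[0,0,0]],[35,[0,0,0],[0,0,0]]]' | egrep 'posi|grip'; python3 -c "
from h import *
plan(532,318.5,50,-2.7)"
```

```text
position: [0.6169, -0.1384, 0.1008]
grip_width: 0.0513
position: [0.5564, 0.3042, 0.0925]
grip_width: 0.0512
t 37.12 pos [556.4 304.2  92.5] jaw yaw -1.9 xaxis [-0.001 -0.008 -1.   ] w 51.2 F [ 0.36 -0.52 -0.88] q6 0.37
 shift now-axes [ 42.4 -24.9 -13.9]
 turn [0.8 0.5 0. ] final-axes shift [ 42.5 -25.1 -13.1]
 turn [-179.1   -0.     0.7] final-axes shift [42.5 25.1 13.1]
```

```bash
python3 -m inch '[[35,[0,-20,-13],[0.8,0,0]],[35,[20,-5,0],[0,0,0]],[35,[30,0,0],[0,0,0]],[35,[8,0,0],[0,0,0]],[35,[0,0,0],[0,0,0]]]' | egrep 'posi|grip'; python3 -c "
from h import *
plan(532,318.5,10,-2.7)"
```

```text
position: [0.5304, 0.3144, 0.0315]
grip_width: 0.0516
t 37.75 pos [530.4 314.4  31.5] jaw yaw -2.4 xaxis [-0.004 -0.011 -1.   ] w 51.6 F [-0.11  1.29 -0.73] q6 0.41
 shift now-axes [21.5  1.5 -4.4]
 turn [0.3 0.7 0.2] final-axes shift [21.5  1.4 -4.2]
 turn [-179.7   -0.3    1. ] final-axes shift [21.5 -1.4  4.2]
```

```bash
python3 -m inch '[[35,[0,1,-4],[0.3,0.7,0.2]],[35,[10,0,0],[0,0,0]],[35,[0,0,0],[0,0,0]]]' | egrep 'posi|grip'; python3 -c "
from h import *
plan(532,318,0,-2.7)
im=imaging.camera('side'); hsv=cv2.cvtColor(im,cv2.COLOR_RGB2HSV)
c=proj('side',[.532,.318,.04]).astype(int); x0,y0=c-[45,35]
cv2.imwrite('pics/f2.png',cv2.resize(im[y0:y0+70,x0:x0+90],None,fx=8,fy=8,interpolation=cv2.INTER_CUBIC)[:,:,::-1])"
```

```text
position: [0.5336, 0.3185, 0.023]
grip_width: 0.0514
t 38.12 pos [533.6 318.5  23. ] jaw yaw -2.8 xaxis [ 0.004  0.003 -1.   ] w 51.4 F [-0.2  -0.07 -1.12] q6 0.41
 shift now-axes [23.  -1.6  0.6]
 turn [-0.1 -0.2 -0.2] final-axes shift [23.  -1.6  0.6]
 turn [179.9  -0.4   0.3] final-axes shift [23.   1.6 -0.6]
```

View pics/f2.png

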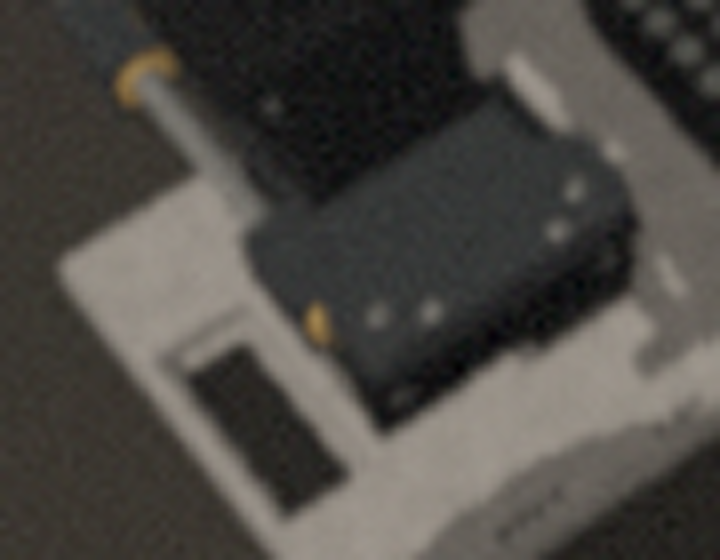

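The gripper hides the fob (the lighter pocket shows at (260,430)), so I'll go down by feel. Stopping at −1.8 means the floor, and 6.2 means it's resting on the deck.

```bash
for i in 1 2; do python3 -m inch '[[35,[6,-1,0],[0,0,0]]]' | egrep 'posi|force|grip'; done;  for i in 1 2 3 4; do python3 -m inch '[[35,[3,0,0],[0,0,0]]]' | egrep 'posi|force|grip'; done
```

```text
position: [0.534, 0.3191, 0.018]
ft_force: [0.1, -0.5, 0.3]
grip_width: 0.0514
position: [0.5329, 0.3192, 0.0117]
ft_force: [-0.3, -0.0, 0.4]
grip_width: 0.0515
position: [0.5325, 0.3192, 0.0081]
ft_force: [0.9, 0.5, -0.9]
grip_width: 0.0514
position: [0.5324, 0.3192, 0.0048]
ft_force: [-0.1, 0.7, 0.1]
grip_width: 0.0516
position: [0.5324, 0.3193, 0.0015]
ft_force: [-0.1, 0.3, -1.2]
grip_width: 0.0514
position: [0.5325, 0.3193, -0.0017]
ft_force: [0.4, 0.1, 2.3]
grip_width: 0.0516
```

```bash
python3 -m inch '[[66,[0.5,0,0],[0,0,0]],[66,[0,0,0],[0,0,0]],[66,[0,0,0],[0,0,0]],[66,[-30,0,0],[0,0,0]],[66,[-45,0,0],[0,0,0]],[40,[-45,0,0],[0,0,0]],[0,[0,-5,48],[0,0,0]],[0,[0,-5,50],[0,0,0]],[0,[0,-5,50],[0,0,0]],[0,[0,-5,50],[0,0,0]],[0,[0,-5,50],[0,0,0]],[0,[0,0,50],[0,0,0]]]' | egrep 'posi|force|grip'; python3 - <<'E'
from h import *
t=imaging.camera("top"); 
for n,z in [("black_remote",.028),("grey_remote",.030),("key_fob",.028)]:
    for d in imaging.cut_out("top",n)[:6]: print(n,round(d["confidence"],2),np.round(d["box"]),rect("top",d["pixels"],z))
s=imaging.camera("side")
a=cv2.resize(t[205:300,150:300],(600,380),interpolation=cv2.INTER_CUBIC)[:290]; b=cv2.resize(s[255:390,160:340],(600,450),interpolation=cv2.INTER_CUBIC)[70:370]
cv2.imwrite("pics/p2.png",np.vstack([a,b])[:,:,::-1]); plan(474.8,81,60,-2.7)
E
```

```text
position: [0.495, 0.0177, 0.1218]
ft_force: [0.2, 0.3, -0.9]
grip_width: 0.005
black_remote 0.66 [229. 253.  21.  48.] [525.4 199.4 108.9  39.7  -3.3]
black_remote 0.43 [221. 250. 125.  69.] [535.8 218.6 301.8 166.1  87.3]
grey_remote 0.55 [259. 246.  22.  38.] [542.4 127.6  91.4  39.2  -5.9]
key_fob 0.81 [324. 227.  16.  14.] [580.  -35.3  38.6  38.5  -1.5]
key_fob 0.72 [417. 341.  30.  24.] [ 310.2 -244.8   75.5   45.   -68.9]
key_fob 0.71 [407. 147.  21.  12.] [ 773.2 -236.7   52.1   30.8  -77.6]
key_fob 0.66 [368. 151.  16.  10.] [ 765.2 -142.    48.4   31.8   88.1]
key_fob 0.6 [181. 254.   8.  23.] [528.3 315.5  51.   31.6  -0.8]
t 40.67 pos [495.5  19.3 121.7] jaw yaw -2.4 xaxis [ 0.016  0.005 -1.   ] w 0.3 F [ 0.42 -0.42 -0.12] q6 -0.16
 shift now-axes [ 61.6 -24.2 -60.4]
 turn [ 0.3 -0.3 -0.9] final-axes shift [ 61.7 -23.6 -60.6]
 turn [-179.6    1.4   -0.5] final-axes shift [61.7 23.6 60.6]
```

View pics/p2.png

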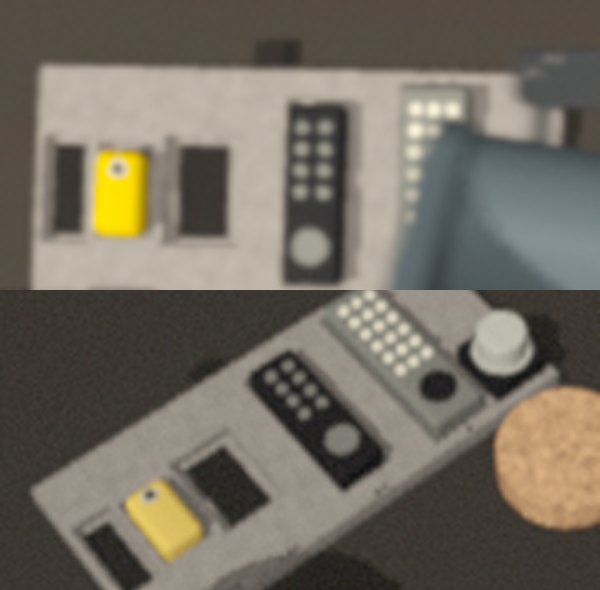

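All three devices lie flat in their pockets: fob (120,190), black (315,190) and grey (430,130) in the top view, and the side view agrees. The button stands out. Now press it.

```bash
python3 -m inch '[[0,[0,-12,-30],[0,-0.3,-0.9]],[0,[10,-12,-30],[0,0,0]],[0,[40,0,0],[0,0,0]],[0,[10,0,0],[0,0,0]],[0,[0,0,0],[0,0,0]]]' | egrep 'posi|force'; python3 -c "
from h import *
plan(474.8,81,40,-2.7)"
```

```text
position: [0.4745, 0.0889, 0.0616]
ft_force: [0.2, 0.1, 0.2]
t 41.3 pos [474.5  88.9  61.6] jaw yaw -1.8 xaxis [ 0.003  0.001 -1.   ] w 0.3 F [0.22 0.07 0.21] q6 -0.02
 shift now-axes [21.6  0.5  7.9]
 turn [ 0.9 -0.  -0.2] final-axes shift [21.6  0.7  7.9]
 turn [-1.791e+02  3.000e-01 -1.000e-01] final-axes shift [21.6 -0.7 -7.9]
```

```bash
python3 -m inch '[[0,[15,0,8],[0,0,0]],[0,[8,0,1],[0,0,0]],[0,[5,0,0],[0,0,0]]]' | egrep 'posi|force'; python3 -m inch '[[0,[5,0,0],[0,0,0]],[0,[4,0,0],[0,0,0]]]' | egrep 'posi|force'; for i in 1 2 3; do python3 -m inch '[[0,[1.5,0,0],[0,0,0]]]' | egrep 'posi|force'; done
```

```text
position: [0.4773, 0.0803, 0.0357]
ft_force: [-0.4, 0.5, -0.3]
position: [0.4775, 0.0803, 0.0273]
ft_force: [-1.2, 0.0, 4.1]
position: [0.4775, 0.0803, 0.0259]
ft_force: [-1.0, -1.2, 4.0]
position: [0.4775, 0.0803, 0.0245]
ft_force: [-1.1, -0.9, 4.8]
position: [0.4775, 0.0803, 0.0231]
ft_force: [-1.5, -0.1, 4.5]
```

```bash
for i in 1 2; do python3 -m inch '[[0,[1.5,0,0],[0,0,0]]]' | egrep 'posi|force'; done
```

```text
position: [0.4775, 0.0803, 0.0216]
ft_force: [-1.2, -0.1, 4.1]
position: [0.4776, 0.0803, 0.0208]
ft_force: [-3.8, -0.7, 24.0]
```

That's the stop. Release, then check by image and by a gentle feel down to about 49 mm. There should be no contact there if it's ON.

```bash
python3 -m inch '[[0,[-15,0,0],[0,0,0]],[0,[-5,0,0],[0,0,0]],[0,[0,0,0],[0,0,0]]]' | egrep 'posi|force'; python3 -m inch '[[0,[6,0,0],[0,0,0]],[0,[5,0,0],[0,0,0]],[0,[0,0,0],[0,0,0]]]' | egrep 'posi|force'; python3 -m inch '[[0,[1,0,0],[0,0,0]],[0,[0,0,0],[0,0,0]]]' | egrep 'posi|force'
```

```text
position: [0.4782, 0.0804, 0.0405]
ft_force: [-1.4, 0.3, 0.7]
position: [0.4777, 0.0805, 0.0273]
ft_force: [0.1, -0.4, 0.5]
position: [0.4776, 0.0805, 0.0259]
ft_force: [-0.8, -0.6, 1.4]
```

No force at 46.6 mm, where there was 4 N before the press, so the button is latched down. Retreat and take a final look.

```bash
python3 -m inch '[[0,[-30,0,0],[0,0,0]],[0,[-50,0,0],[0,0,0]],[0,[-40,0,0],[0,0,0]],[0,[0,0,50],[0,0,0]],[0,[0,0,50],[0,0,0]],[0,[0,0,50],[0,0,0]],[0,[0,0,50],[0,0,0]],[0,[0,0,50],[0,0,0]],[0,[0,0,0],[0,0,0]]]' | egrep 'posi|force'; python3 - <<'E'
from h import *
t=imaging.camera("top"); s=imaging.camera("side")
s0=cv2.imread("pics/side0.png")[:,:,::-1]
def top(i): return [int(x) for x in i[278:304,310].mean(1)] if 0 else i[278:304,309:312].mean((1,2)).astype(int)
print(top(s0)); print(top(s))
a=cv2.resize(t,(400,300)); b=cv2.resize(s,(400,300))
c=cv2.resize(s[255:390,160:340],(400,300),interpolation=cv2.INTER_CUBIC); d=cv2.resize(t[205:300,150:300],(400,253),interpolation=cv2.INTER_CUBIC); d=np.vstack([d,np.zeros((47,400,3),np.uint8)])
cv2.imwrite("pics/fin.png",np.vstack([np.hstack([a,b]),np.hstack([d,c])])[:,:,::-1]); print(get_obs()["time"])
E
```

```text
position: [0.471, -0.1771, 0.1515]
ft_force: [-0.0, 0.7, -0.1]
[ 52  53  47  72 138 175 181 179 181 180 181 179 180 180 182 184 180 167
 162 163 167 171 157 105  47  29]
[ 53  53  49  45  45  76 133 170 178 180 180 181 180 180 179 180 181 184
 179 166 166 171 158 105  49  31]
44.775
```

View pics/fin.png

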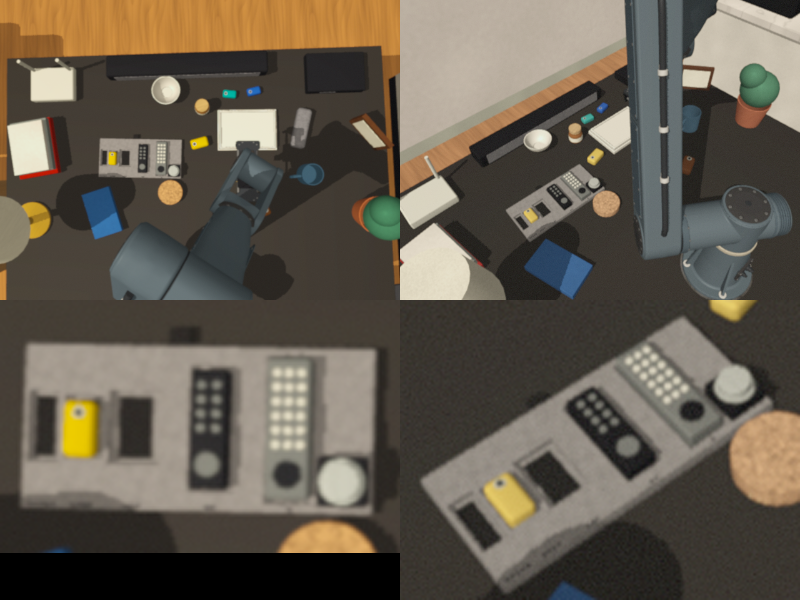

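The final view shows all three devices in their pockets. The cap's edge sits 2 rows lower in the side view (an 8 mm drop), so the dock is ON. Nothing else has moved, and the arm is clear.

```bash
python3 -c "
from rig import robot
print(robot.hand_in())"
```

```text
the job is handed in; nothing more can be done
None
```

The job is done and handed in at about 45 s. The grey remote, black remote and small yellow key fob are in their pockets, put in that order, and the dock is on. The pill case and lighter were not there.

- **Dock off at the start:** I felt the button at about 53–54 mm with about 2.6 N and nearly no travel, and the first side picture also showed it standing out, so it needed no press.
- **Devices in their pockets:** each came to rest at the predicted pocket floor height. The last pictures from both cameras show all three lying in their pockets.
- **Dock on at the end:** I pressed the button to its stop and let go. Afterwards there was no force at 46.6 mm, where there had been 4 N, and the cap sat 2 rows lower in the side picture, so it is latched on.
- **Other things:** the other things on the sideboard look unmoved in the last pictures, and the arm ended clear of everything.

**What disagreed or went wrong:**
- **Fingertip height:** the fingertips were about 19 mm higher than the reported TCP. I confirmed this on the dock's deck and allowed for it from then on. That check touched the deck with about 37 N.
- **Grey remote:** it brushed the turret with about 6 N on the first lowering. I lifted it, moved it 7 mm and lowered it again.
- **Black remote:** I regripped it twice to get the height right.

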